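# Set the sprung tweezers to the spot on the setting disc

## Robot

A 6-joint arm with a two-finger parallel gripper is mounted at the origin on the work surface. World frame = base frame: x ahead of the robot, y to its left, z up, the work surface at z = 0. Lengths are in m, angles in degrees, forces in N, time in s.
With the tool pointing down it reaches from about 0.3 to 0.75 m from the base axis. Payload 8.5 kg.
Tool frame: the origin (TCP) lies between the finger pads; the fingertips stand 8 mm ahead of it and the grasp point (between the pads) lies 11 mm behind it; y points along the fingers, z is the direction in which the jaws open and shut, and the axes are right-handed (so a half turn about y gives the same grasp; the last joint's range is limited). The gripper opens to 85 mm and grips with 20 to 120 N. Pads are 22 mm wide; open, the fingers measure 114 mm over their backs; the gripper's body (76 mm by 85 mm) begins 54 mm behind the grasp point. The pads swing forward as they close: fully open they stand 13 mm farther back than shut.
Start: joints at [59.399, 21.807, 74.336, -0, 83.858, -12.336], TCP at [0.172, 0.522, 0.239] pointing down, gripper open.
Joint ranges: [-178.18, 178.18], [-50.72, 133.34], [12.68, 142.11], [-81.47, 261.47], [9.98, 163.14], [-165.26, 165.26]. Speed limits (degrees/s): [136.94, 136.94, 180, 180, 180, 180].

## Interface

Orientations are given as a 3x3 rotation matrix whose columns are the frame's x, y, z axes.
In Python, from rig import env, get_image gives the robot as it stands.
- The arm moves only by the tool move_arm, never from a script. Its argument "targets" is one flat list of numbers, 6 for each row, row after row: the shift along the tool's x, y, z in mm, then the turn, a rotation vector about the tool's x, y, z in rad. A call has exactly 5 rows; each row shifts and turns the commanded pose from where the row before left it, along the tool's axes as they then stand; what a row does not reach is not made up. A row lasts 1/8 s, in which the tool goes at most 62.5 mm and 10.7 degrees, less where a joint would pass 70% of its speed; a pose out of reach is approached as far as the arm can. A call is refused whole if a number of a shift passes 62.5 or a number of a turn 0.188, either way. A call with a gripper value outside its range is refused whole. "hand" is the opening, from -1 (shut) to 1 (fully open), so that 0 is half open, set as the call begins (left out, the last holds). The fingers move at their own pace and stop on an object; "squeeze" is the grip in N (left out, the last holds). Time passes only in rows, so rows that do not move let the fingers close, or fill a call up. It gives the time, the measured TCP pose, the force and the opening at its end, in the units of the state.
- env.observe(): the state, without advancing time (a new reading comes with each control period).
- get_image(name): name is "scene" or "side" or "wrist"; returns a dict with "pixels" (400x640x3 uint8, red, green, blue), "z_map" (400x640 float32, m along the optical axis (not along the pixel's ray), 0 where there is no reading), "intrinsics" (3x3 intrinsics, pixels), "R" (3x3) and "t" (3): a world point X has camera coordinates R X + t; the wrist camera has in their place "mount" (4x4, takes a point from camera to tool coordinates, whose origin is the TCP and whose axes are the tool frame's). Camera axes: x right, y down, z forward; pixel columns grow to the right and rows downward; lengths in m; the calibration is good to about 2 mm. A picture is of the moment at which its call begins: read the wrist's pose just before it.
- env.close_job(): hands the job in, once; it reports no verdict.
The state is a dict: "time_s": time; "q": joint angles; "qvel": joint speeds; "joint_efforts": joint torques, N m; "position": TCP position; "tool_rot": TCP orientation; "ft_force": force on the tool from outside, world axes, zero at the start; "wrist_torque": the same for the moment, N m; "grip_width": finger opening in m.
Only numpy, scipy, OpenCV 4.12 (cv2) and the standard library are available. Lean on these libraries where they do the work, as an engineer would, in place of code of your own. Each camera call takes 0.05 s, during which the arm holds its last target.

## Task

Seat the round setting disc, blued spot up, in the round pocket of the brass slide, let go of it, and push the slide by its knob fully home against its stop so that the disc sits under the tips of the sprung tweezers. Then squeeze the tweezers' two blued pads together until the gap between the tips equals the 14 mm spot on the disc (within 2 mm), without ever pinching the tips nearly shut, and finish while still holding that gap steady. Leave the square blank, angle plate, height block and dial indicator where they are.

Things in the scene. Friction and masses are not known exactly. Their poses are not given: they have to be found in the camera images.
- disc_center (a point): Setting disc: loose ground steel disc, 36 mm across, 14 mm thick, about 0.11 kg, flat on the granite, with a dark blued spot of 14 mm diameter on its top. This point is its centre, half-way up; z is its axis, up. It starts left or right of the fixture; a square blank of like size, not to be used, lies on the other side.
- pocket (a point): Centre of the floor of the slide's round pocket (39 mm across, 6 mm deep, chamfered). Slide top: 6 mm above this point, 20 mm above the granite, 50 x 130 mm; rails beside it are lower. Seated, the disc's centre is 7 mm above this point. y: along the groove, towards home; z up. Moves with the slide; at home it is below the middle of the tips.
- knob (a point): Brass knob of the slide: upright round post, 14 mm diameter, from 20 to 48 mm above the granite. This point is its centre, 34 mm above the granite, 75 mm behind the pocket's centre (towards the pocket's -y). y as for the pocket.
- slide (a joint): Travel of the brass slide in m: 0 fully out, 0.120 fully home against its stop; it moves along the pocket's +y as it grows. It starts partly or fully out, slides with about 1.5 N of friction and stays where it is left.
- pads_mid (a point): Fixed midpoint between the tweezers' two blued pads, 43 mm above the granite. x: from tips to pivots; y: from right leg to left, squeeze along y. Tips 38 mm off to -x, pivots 92 mm to +x. Pads: 24 mm along x, 32 to 54 mm above the granite (the fixture's highest part); 45 mm over their outer faces when free, 31 mm at a 14 mm tip gap, then some 8 N each; they spring back.
- tip_l (a point): Inner face of the left tweezers tip (end of the steel leg), 36 mm above the granite; the tip itself reaches down to 32 mm. The tip gap is the distance between this point and the right one: about 34 mm when free, to be brought to 14 mm.
- tip_r (a point): Inner face of the right tweezers tip, likewise.
- leg_l (a joint): Turn of the left tweezers leg about its upright pivot in rad: 0 free (sprung open), grows as it is squeezed inward, at most 0.125. Pivot to tip 130 mm. The tip gap in mm is about 34 - 130 x (leg_l + leg_r), so 14 mm when the two together make 0.154.
- leg_r (a joint): Turn of the right leg, likewise.
- square_blank: Square steel blank, 36 x 36 x 14 mm, with a like blued spot; bystander, does not fit the pocket. Origin under its centre.
- angle_plate: Blued angle plate, 70 x 60 mm foot, 60 mm high; bystander. Origin under its centre.
- height_block: Small cast aluminium height block, 45 x 45 x 46 mm; bystander. Origin under its centre.
- indicator: Chrome dial test indicator on a stand, foot 60 x 50 mm, 145 mm high; bystander. Origin under its foot's centre.
- disc: The same setting disc; origin at the centre of its underside.
Things that resemble listed ones, but are neither listed nor needed, are in the scene too. Leave any brown look-alike of the disc alone.

How it is judged (in metres and radians):
On the way, in this order (a step that is already met when the one before it is completed fails the run):
1. the disc lies flat in the slide's pocket, spot up, and is let go (horizontal distance between disc_center and pocket below 0.003 m and z of disc_center in the frame of pocket between 0.005 and 0.0088 m and angle between disc_center's own z axis and vertical below 0.1 rad and contact force between the fingers and disc below 0.05 N), for 0.2 s.
2. the slide is fully home with the disc seated in it (horizontal distance between disc_center and pocket below 0.003 m and z of disc_center in the frame of pocket between 0.005 and 0.0088 m and angle between disc_center's own z axis and vertical below 0.1 rad and value of joint slide above 0.117 m), for 0.2 s.
3. the fingers squeeze both legs to the marked gap and keep it steady (all of step 2 and distance between tip_l and tip_r between 0.012 and 0.016 m and contact force between the fingers and leg_l above 1 N and contact force between the fingers and leg_r above 1 N and velocity of joint leg_l between -0.05 and 0.05 rad/s and velocity of joint leg_r between -0.05 and 0.05 rad/s), for 0.5 s.
At the end, for the whole second after the job is handed in: The disc lies flat and spot up in the pocket (centre within 3 mm, down on its floor to 2 mm), the slide is within 3 mm of its stop, and the fingers still press both tweezers legs (over 1 N each) with a steady tip gap of 12 to 16 mm (all of step 3); the arm keeps its last pose, push and grip.
It fails at once if the tweezers' tips are pinched nearly shut (gap under 7 mm) (distance between tip_l and tip_r below 0.007 m).
It fails at once if the square blank is shifted by more than 15 mm (distance of square_blank from where it was at the start of the episode above 0.015 m).
It fails at once if the angle plate is shifted by more than 15 mm (distance of angle_plate from where it was at the start of the episode above 0.015 m).
It fails at once if the height block is shifted by more than 15 mm (distance of height_block from where it was at the start of the episode above 0.015 m).
It fails at once if the dial indicator is shifted by more than 15 mm (distance of indicator from where it was at the start of the episode above 0.015 m).
It also fails if it takes over 61 s, if anything falls off the work surface, if the arm or the gripper's body presses on something with over 40 N, if the wrist force passes 120 N, or if a joint passes its speed limit or range.

## Working session

There is one attempt and no reset: what is moved stays moved. The work goes in short steps, Python scripts to look and compute and a tool call to move; the robot and the scene stay as the last step left them, time stands still between calls to the robot, and variables do not carry over. Pictures are saved under pics/ and viewed, and the job is handed in when it is done.

Besides the shell and the picture viewer there is one more tool, called after "Emit:" in YAML: its name, and indented under it one key for each argument. move_arm: Moves the arm, as the interface text tells. Its arguments: {"type":"object","properties":{"targets":{"type":"array"},"hand":{"type":"number"},"squeeze":{"type":"number"}},"required":["targets"]}

```bash
mkdir -p pics; ls; cat > h.py <<'E'
import numpy as np, cv2
from rig import env, get_image
def save(name,im,crop=None,sc=1):
    p=im["pixels"][:,:,::-1]
    if crop: x0,y0,x1,y1=crop; p=p[y0:y1,x0:x1]
    if sc!=1: p=cv2.resize(p,None,fx=sc,fy=sc,interpolation=cv2.INTER_CUBIC)
    cv2.imwrite("pics/"+name,p)
def wpose():
    s=env.observe(); return np.array(s["tool_rot"]).reshape(3,3),np.array(s["position"])
def load(name):
    d=np.load(name,allow_pickle=True); return d["im"].item(),d["R"],d["p"]
def grab(cam,fn):
    R,p=wpose(); im=get_image(cam); np.savez("pics/"+fn+".npz",im=im,R=R,p=p); return im,R,p
def cam2w(im,R,p):
    if "mount" in im and im["mount"] is not None:
        M=np.array(im["mount"]); T=np.eye(4);T[:3,:3]=R;T[:3,3]=p; return T@M
    T=np.eye(4);Rc=np.array(im["R"]);T[:3,:3]=Rc.T;T[:3,3]=-Rc.T@np.array(im["t"]);return T
def atz(im,R,p,u,v,z):
    T=cam2w(im,R,p);K=np.array(im["intrinsics"]);d=T[:3,:3]@np.linalg.inv(K)@[u,v,1.];o=T[:3,3]
    return o+d*(z-o[2])/d[2]
def dep(im,R,p,u,v):
    T=cam2w(im,R,p);K=np.array(im["intrinsics"]);d=im["z_map"][int(v),int(u)]
    return T[:3,:3]@(np.linalg.inv(K)@[u,v,1.]*d)+T[:3,3]
def proj(im,R,p,X):
    T=np.linalg.inv(cam2w(im,R,p));c=T[:3,:3]@np.array(X)+T[:3,3];q=np.array(im["intrinsics"])@c;return q[:2]/q[2]
E
python3 - <<'E'
from h import *
print(env.observe())
for c in["scene","side","wrist"]:
    im,R,p=grab(c,c+"0"); save(c+"0.png",im); print(c,cam2w(im,R,p).round(3).tolist(),np.array(im["intrinsics"]).tolist())
E
```

```text
pics
{'time_s': 0.0, 'q': array([ 5.93992023e+01,  2.18401932e+01,  7.43852897e+01,  3.19289397e-04,
        8.38563743e+01, -1.23357235e+01]), 'qvel': array([-0.01857254, -0.07297269,  0.01574518, -0.04948613, -0.01494919,
        0.03961609]), 'joint_efforts': array([-3.67409402e-04, -4.48455405e+01, -2.31279337e+01, -2.67510868e-04,
        4.72618281e-03,  2.19969604e-05]), 'position': array([0.17223268, 0.52204359, 0.23871608]), 'tool_rot': array([[ 9.49616400e-01, -7.32042085e-04,  3.13413717e-01],
       [-3.13414418e-01, -1.22689202e-03,  9.49615658e-01],
       [-3.10633838e-04, -9.99998979e-01, -1.39450933e-03]]), 'ft_force': array([-0.46316117, -0.42328715,  0.06010051]), 'wrist_torque': array([-0.02501463,  0.00449339, -0.01264833]), 'grip_width': 0.08565504625397863}
scene [[-0.608, 0.587, -0.535, 1.264], [0.794, 0.451, -0.407, 0.528], [0.003, -0.672, -0.74, 0.98], [0.0, 0.0, 0.0, 1.0]] [[447.88655507754385, 0.0, 325.048257646371], [0.0, 447.88655507754385, 190.02892062858385], [0.0, 0.0, 1.0]]
side [[-0.914, -0.297, 0.278, 0.347], [-0.406, 0.692, -0.597, 0.561], [-0.015, -0.658, -0.752, 0.753], [0.0, 0.0, 0.0, 1.0]] [[408.87536358268324, 0.0, 317.61423999568586], [0.0, 408.87536358268324, 197.73466019224597], [0.0, 0.0, 1.0]]
wrist [[0.313, 0.903, 0.294, 0.097], [0.95, -0.297, -0.098, 0.546], [-0.001, 0.309, -0.951, 0.372], [0.0, 0.0, 0.0, 1.0]] [[308.32497512322766, 0.0, 318.71373196032886], [0.0, 308.32497512322766, 195.42059361387928], [0.0, 0.0, 1.0]]
```

View pics/scene0.png

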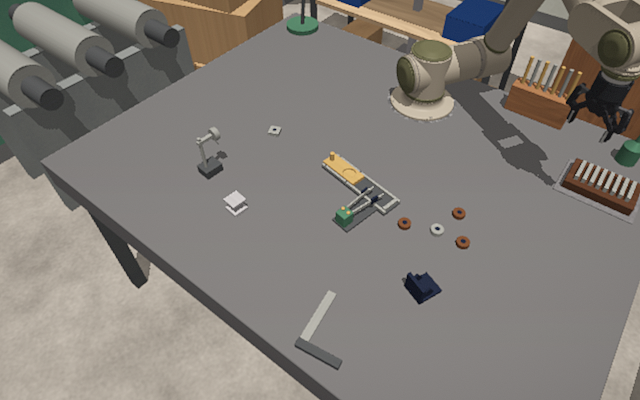

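View pics/side0.png

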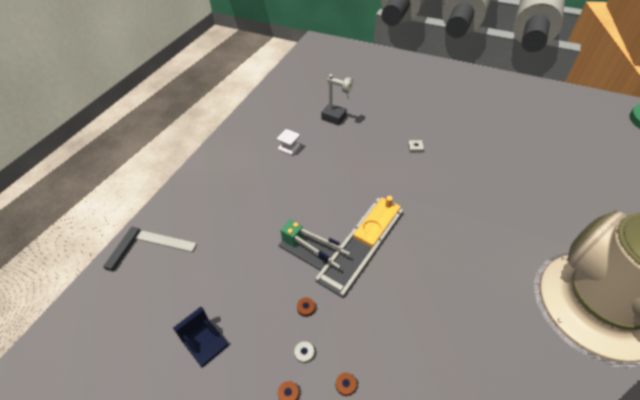

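View pics/wrist0.png

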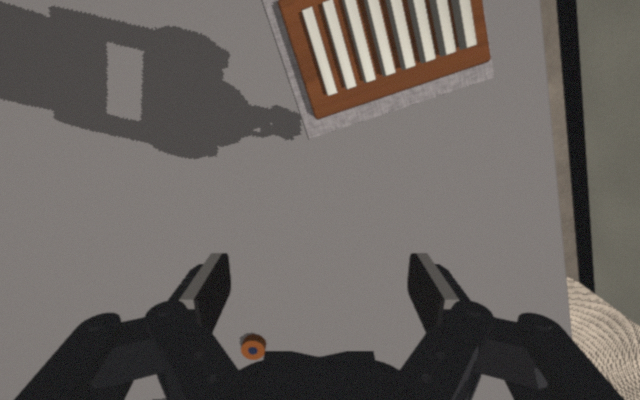

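Possible discs in the scene picture: steel round (437,229); brown look-alikes (404,223), (459,213) and (462,242); square blank (274,131). In the side picture the steel round one is at (304,351). I choose the steel round one and check it in close crops.

```bash
python3 - <<'E'
from h import *
a=load("pics/side0.npz");b=load("pics/scene0.npz")
save("s_disc.png",a[0],(270,280,370,400),5)
save("s_fix.png",a[0],(270,185,420,300),5)
save("c_fix.png",b[0],(310,140,480,260),4)
E
```

```text
(no output)
```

View pics/s_disc.png

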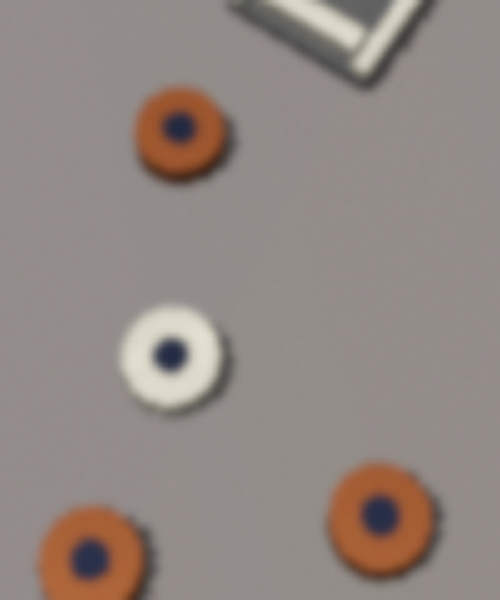

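View pics/s_fix.png

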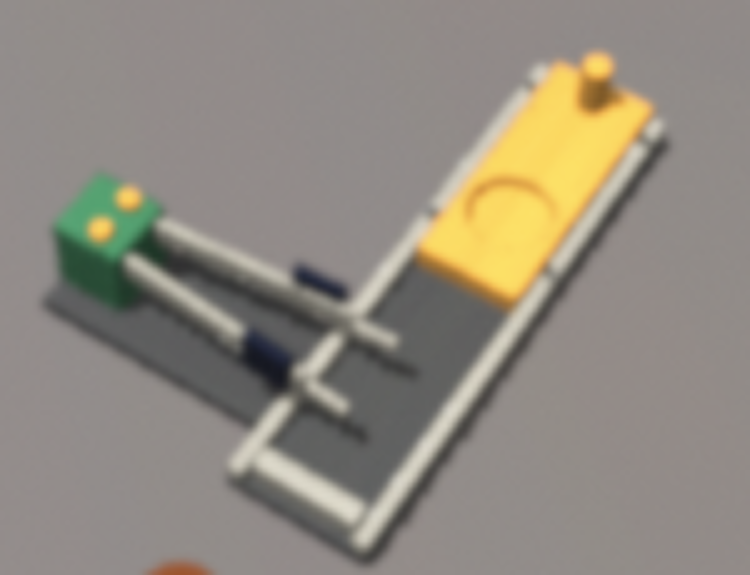

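View pics/c_fix.png

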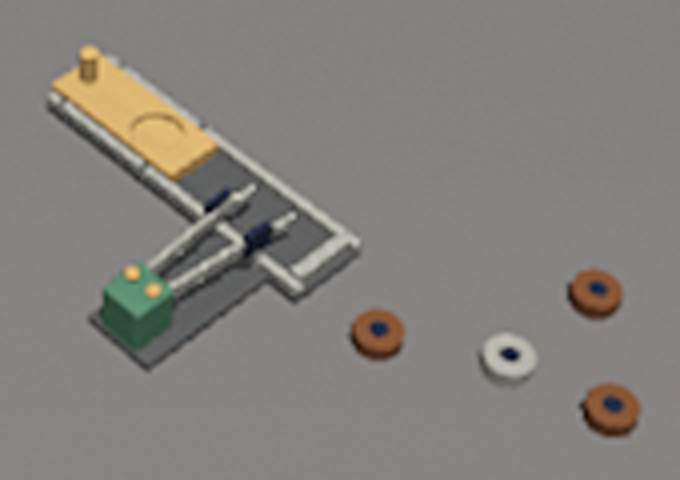

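The white disc at side (304,351) has a dark spot; it lies between the brown ones. The slide is out, with the knob top at side (389,197) and the pocket around (372,226).

```bash
python3 - <<'E'
from h import *
a=load("pics/side0.npz");b=load("pics/scene0.npz")
def S(x,y): return ((x+.5)/5-.5,(y+.5)/5-.5)
s=lambda x,y,z,o=(270,185):atz(*a,S(x,y)[0]+o[0],S(x,y)[1]+o[1],z).round(4)
c=lambda x,y,z:atz(*b,(x+.5)/4-.5+310,(y+.5)/4-.5+140,z).round(4)
print("disc",s(170,355,.014,(270,280)),c(509,354,.014))
for n,x,y in[("near",180,128),("b2",90,560),("b3",380,516)]: print(n,s(x,y,.014,(270,280)))
print("knob",s(597,62,.048),c(89,50,.048))
print("slide corners",s(515,300,.02),s(418,255,.02),s(655,105,.02),s(556,62,.02))
print("  scene",c(216,148,.02),c(178,177,.02),c(52,84,.02),c(98,53,.02))
print("pocket",s(511,213,.02),c(157,129,.02))
print("tips L/R approx",s(392,340,.04),s(345,408,.04),c(250,188,.04),c(290,217,.04))
print("pivots",s(129,197,.054),s(100,229,.054),c(133,272,.054),c(153,290,.054))
print("pads",s(320,280,.054),s(265,345,.054),c(217,198,.054),c(257,232,.054))
print("heights depth",dep(*a,304+3,351+5),dep(*a,360,233))
for n,u,v in[("ind",334,114),("square",416,146),("block",289,138)]: print(n,atz(*a,u,v,.014))
E
```

```text
disc [0.4933 0.3211 0.014 ] [0.4914 0.3211 0.014 ]
near [0.5276 0.2392 0.014 ]
b2 [0.4884 0.3951 0.014 ]
b3 [0.4035 0.3423 0.014 ]
knob [ 0.4575 -0.0643  0.048 ] [ 0.4533 -0.0633  0.048 ]
slide corners [0.4533 0.0559 0.02  ] [0.5001 0.0501 0.02  ] [ 0.4291 -0.0742  0.02  ] [ 0.4798 -0.0815  0.02  ]
  scene [0.4568 0.0579 0.02  ] [0.4983 0.0524 0.02  ] [ 0.477  -0.0806  0.02  ] [ 0.4275 -0.0734  0.02  ]
pocket [0.4702 0.0121 0.02  ] [0.4674 0.0116 0.02  ]
tips L/R approx [0.4905 0.1089 0.04  ] [0.4961 0.1469 0.04  ] [0.4917 0.1093 0.04  ] [0.4978 0.1469 0.04  ]
pivots [0.6179 0.0943 0.054 ] [0.6217 0.1146 0.054 ] [0.6159 0.0954 0.054 ] [0.6204 0.1152 0.054 ]
pads [0.5258 0.1019 0.054 ] [0.534  0.1404 0.054 ] [0.5253 0.1024 0.054 ] [0.5348 0.142  0.054 ]
heights depth [0.48370911 0.32713667 0.01306312] [0.48903559 0.03683565 0.01896796]
ind [ 0.7072181  -0.34100392  0.014     ]
square [ 0.45126766 -0.29779341  0.014     ]
block [ 0.78061925 -0.19388033  0.014     ]
```

Emit:
move_arm:
  targets: [36.7, 5, -9, 0, 0, 0, 36.7, 5, -9, 0, 0, 0, 36.7, 5, -9, 0, 0, 0, 36.7, 5, -9, 0, 0, 0, 36.7, 5, -9, 0, 0, 0]
  hand: 0.4
  squeeze: 30

```text
time_s: 0.78
position: [0.3334, 0.4212, 0.214]
tool_rot: [[0.95, -0.0, 0.313], [-0.313, -0.0, 0.95], [-0.0, -1.0, -0.0]]
ft_force: [-0.4, 0.6, -0.4]
grip_width: 0.0598
```

Emit:
move_arm:
  targets: [36.7, 5, -9, 0, 0, 0, 36.7, 5, -9, 0, 0, 0, 36.7, 5, -9, 0, 0, 0, 36.7, 5, -9, 0, 0, 0, 36.7, 5, -9, 0, 0, 0]

```text
time_s: 1.4
position: [0.4936, 0.321, 0.1889]
tool_rot: [[0.95, -0.001, 0.314], [-0.314, -0.0, 0.95], [-0.0, -1.0, -0.0]]
ft_force: [0.4, 0.8, -0.1]
grip_width: 0.0597
```

Emit:
move_arm:
  targets: [0, 0, 0, 0, 0, 0, 0, 0, 0, 0, 0, 0, 0, 0, 0, 0, 0, 0, 0, 0, 0, 0, 0, 0, 0, 0, 0, 0, 0, 0]

```text
time_s: 2.02
position: [0.4924, 0.3221, 0.1895]
tool_rot: [[0.95, 0.0, 0.313], [-0.313, 0.0, 0.95], [0.0, -1.0, 0.0]]
ft_force: [-0.3, 0.4, 0.6]
grip_width: 0.0596
```

```bash
python3 - <<'E'
from h import *
s=env.observe();print(s["time_s"],s["position"],s["tool_rot"].round(4),s["grip_width"])
a=grab("wrist","w1");save("w1.png",a[0]);b=grab("side","s1");save("s1.png",b[0],(200,150,440,400),3)
for z in(0.,.014): print(proj(*a,[.4925,.3211,z]))
E
```

```text
2.025 [0.49236748 0.32208436 0.18948992] [[ 9.498e-01  2.000e-04  3.128e-01]
 [-3.128e-01  1.000e-04  9.498e-01]
 [ 2.000e-04 -1.000e+00  1.000e-04]] 0.05964917346434019
[318.69459094 172.84886988]
[318.69562268 176.10488945]
```

View pics/w1.png

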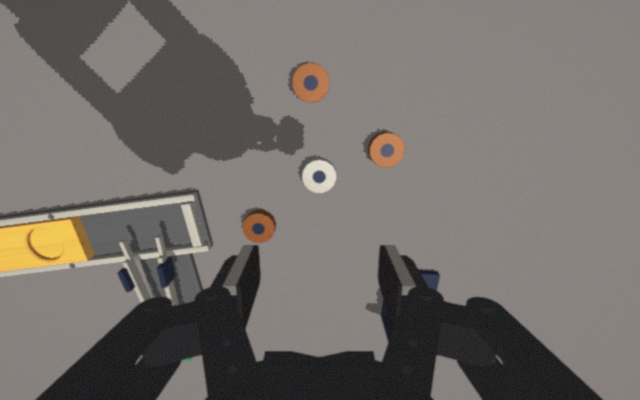

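The disc spot is at (319,177), where predicted. Next I find the fingertip plane from the depth.

```bash
python3 - <<'E'
from h import *
a=load("pics/w1.npz");im=a[0];z=im["z_map"];K=im["intrinsics"];M=np.array(im["mount"])
v,u=np.mgrid[0:400,0:640]
P=np.stack([(u-K[0,2])/K[0,0]*z,(v-K[1,2])/K[1,1]*z,z],-1)@M[:3,:3].T+M[:3,3]
m=(z>0)&(P[...,1]<0.06)&(P[...,1]>-0.05)
Q=P[m]*1000
for s in(1,-1):
    q=Q[Q[:,2]*s>0]; print(q[:,1].max(),np.percentile(q[:,1],[99,95]),"inner",np.abs(q[:,2]).min())
    t=q[q[:,1]>q[:,1].max()-4];print(t.mean(0),t.min(0),t.max(0))
# refine disc
import cv2
hsv=cv2.cvtColor(im["pixels"],cv2.COLOR_RGB2HSV);mm=((hsv[...,1]<60)&(hsv[...,2]>185)).astype(np.uint8)
sub=mm[150:205,290:350];vv,uu=np.nonzero(sub);print(len(vv),(uu.min()+uu.max())/2+290,(vv.min()+vv.max())/2+150)
print(atz(*a,319,177,.014),dep(*a,319,170))
E
```

```text
4.844349571521827 [ 0.50340978 -5.06032999] inner 25.920802363163588
[-0.38744396  2.21230469 28.89522573] [-10.17280031   0.84710795  28.65771219] [ 9.54403174  4.84434957 29.1102082 ]
3.7780226889601587 [ 0.57786041 -4.96712016] inner 28.02507925088898
[ -1.44305802   1.37369247 -31.27816585] [-10.77234449  -0.17984831 -36.56263304] [ 11.35873639   3.77802269 -30.54213469]
699 319.0 176.0
[0.49350464 0.32110115 0.014     ] [0.48686062 0.32328426 0.01222611]
```

Emit:
move_arm:
  targets: [1, 40, -1, 0, 0, 0, 0, 40, 0, 0, 0, 0, 0, 40, 0, 0, 0, 0, 0, 30, 0, 0, 0, 0, 0, 15, 0, 0, 0, 0]

```text
time_s: 2.75
position: [0.4929, 0.3203, 0.0229]
tool_rot: [[0.95, -0.002, 0.313], [-0.313, -0.001, 0.95], [-0.001, -1.0, -0.001]]
ft_force: [0.6, 1.6, 0.3]
grip_width: 0.0597
```

Emit:
move_arm:
  targets: [0, 6, 0, 0, 0, 0, 0, 5, 0, 0, 0, 0, 0, 0, 0, 0, 0, 0, 0, 0, 0, 0, 0, 0, 0, 0, 0, 0, 0, 0]

```text
time_s: 3.38
position: [0.4935, 0.3206, 0.0138]
tool_rot: [[0.95, 0.001, 0.313], [-0.313, 0.0, 0.95], [0.001, -1.0, 0.0]]
ft_force: [-0.7, 0.0, -0.4]
grip_width: 0.0596
```

```bash
python3 - <<'E'
from h import *
s=env.observe();print(s["time_s"],s["position"],s["ft_force"],s["grip_width"])
a=grab("wrist","w2");save("w2.png",a[0]);b=grab("side","s2");save("s2.png",b[0],(250,280,370,400),5)
print(atz(*a,319,177,.014))
E
```

```text
3.375 [0.49348915 0.32061094 0.01376063] [-0.66832655  0.04916254 -0.4107381 ] 0.059638094404768104
[0.45097896 0.33379226 0.014     ]
```

View pics/w2.png

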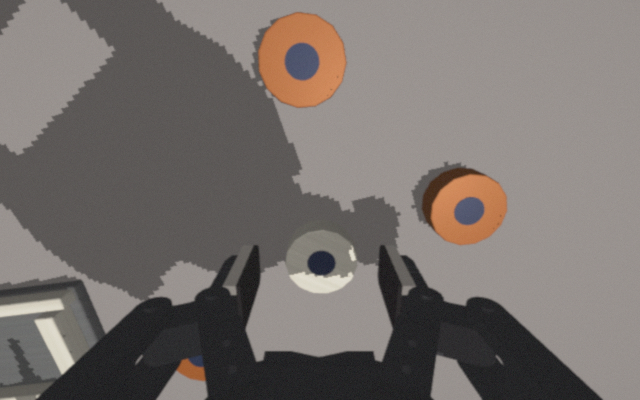

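View pics/s2.png

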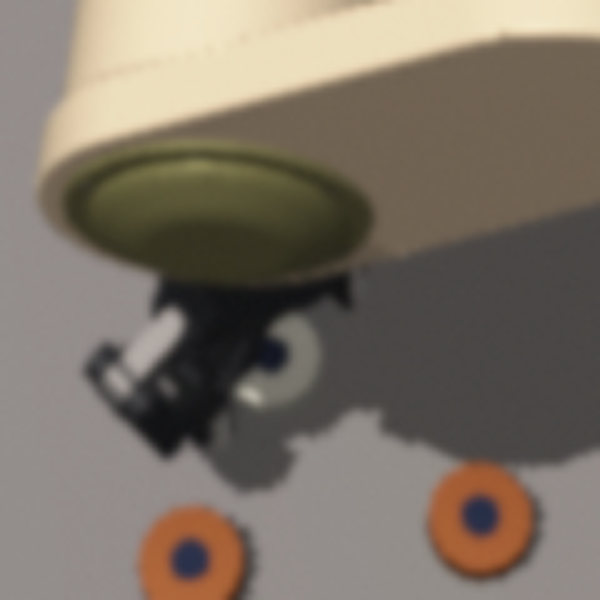

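The disc sits between the pads, spot at (321,263).

```bash
python3 - <<'E'
from h import *
a=load("pics/w2.npz");X=atz(*a,321,262.5,.014);print(X,a[2],a[1].T@(X-a[2])*1000)
E
```

```text
[0.49230453 0.32123238 0.014     ] [0.49348915 0.32061094 0.01376063] [-1.31953319 -0.24010111  0.21907859]
```

Emit:
move_arm:
  targets: [-1, 0, 0, 0, 0, 0, 0, 0, 0, 0, 0, 0, 0, 0, 0, 0, 0, 0, 0, 0, 0, 0, 0, 0, 0, 0, 0, 0, 0, 0]
  hand: -1
  squeeze: 30

```text
time_s: 4.1
position: [0.4923, 0.3209, 0.0136]
tool_rot: [[0.95, 0.0, 0.313], [-0.313, 0.0, 0.95], [-0.0, -1.0, 0.0]]
ft_force: [-2.3, -0.6, 5.0]
grip_width: 0.0347
```

Emit:
move_arm:
  targets: [0, 0, 0, 0, 0, 0, 0, -10, 0, 0, 0, 0, 0, -20, 0, 0, 0, 0, 0, -20, 0, 0, 0, 0, 0, 0, 0, 0, 0, 0]

```text
time_s: 4.72
position: [0.4931, 0.3211, 0.0647]
tool_rot: [[0.95, 0.003, 0.313], [-0.313, 0.001, 0.95], [0.002, -1.0, 0.002]]
ft_force: [-0.3, 0.2, -1.7]
grip_width: 0.0341
```

```bash
python3 - <<'E'
from h import *
s=env.observe();print(s["time_s"],s["position"],s["ft_force"],s["grip_width"])
a=grab("wrist","w3");save("w3.png",a[0],(200,150,440,330),3)
R,p=a[1],a[2]
# target: pocket ; jaw along groove
g=np.array([.175,.985]);g/=np.linalg.norm(g);print("yaw of jaw now",np.degrees(np.arctan2(R[1,2],R[0,2])),"groove",np.degrees(np.arctan2(g[1],g[0])))
E
```

```text
4.725 [0.49308142 0.32110124 0.06468978] [-0.29511495  0.20475889 -1.68597444] 0.03406949794016457
yaw of jaw now 71.73538116517271 groove 79.92566726989723
```

View pics/w3.png

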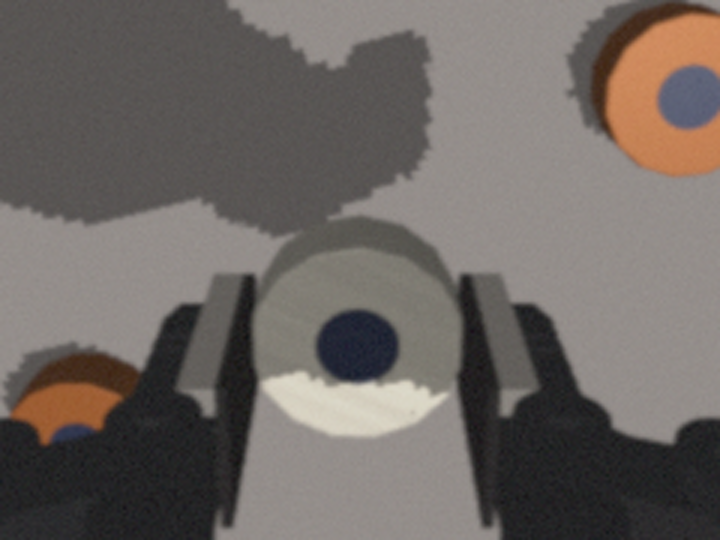

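Emit:
move_arm:
  targets: [0, -45, -10, 0, 0, 0, 5, -40, -30, 0, 0, 0, 10, 0, -40, 0, 0, 0, 12, 0, -45, 0, 0, 0, 12, 0, -45, 0, 0, 0]

```text
time_s: 5.4
position: [0.4755, 0.1458, 0.1474]
tool_rot: [[0.95, -0.001, 0.313], [-0.313, -0.0, 0.95], [-0.001, -1.0, -0.001]]
ft_force: [1.0, 0.1, -0.6]
grip_width: 0.034
```

Emit:
move_arm:
  targets: [12, 0, -45, 0, 0, 0, 12, 0, -45, 0, 0, 0, 10, 0, -41, 0, 0, 0, 0, 0, 0, 0, -0.143, 0, 0, 0, 0, 0, 0, 0]

```text
time_s: 6.02
position: [0.467, 0.0118, 0.1476]
tool_rot: [[0.984, -0.001, 0.177], [-0.177, 0.0, 0.984], [-0.002, -1.0, 0.0]]
ft_force: [0.7, 0.3, -1.7]
grip_width: 0.0342
```

```bash
python3 - <<'E'
from h import *
s=env.observe();print(s["time_s"],s["position"],s["ft_force"],s["grip_width"])
a=grab("wrist","w4");save("w4.png",a[0]);b=grab("side","s4");save("s4.png",b[0],(250,150,450,300),4)
c=grab("scene","c4");save("c4.png",c[0],(300,100,460,230),5)
print(np.degrees(np.arctan2(a[1][1,2],a[1][0,2])))
E
```

```text
6.025 [0.46700502 0.01184426 0.14758222] [ 0.70446062  0.34113918 -1.73132778] 0.0342126312749264
79.81280764883131
```

View pics/w4.png

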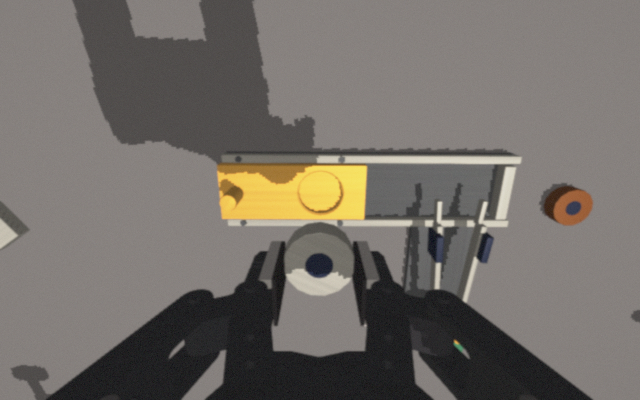

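View pics/s4.png

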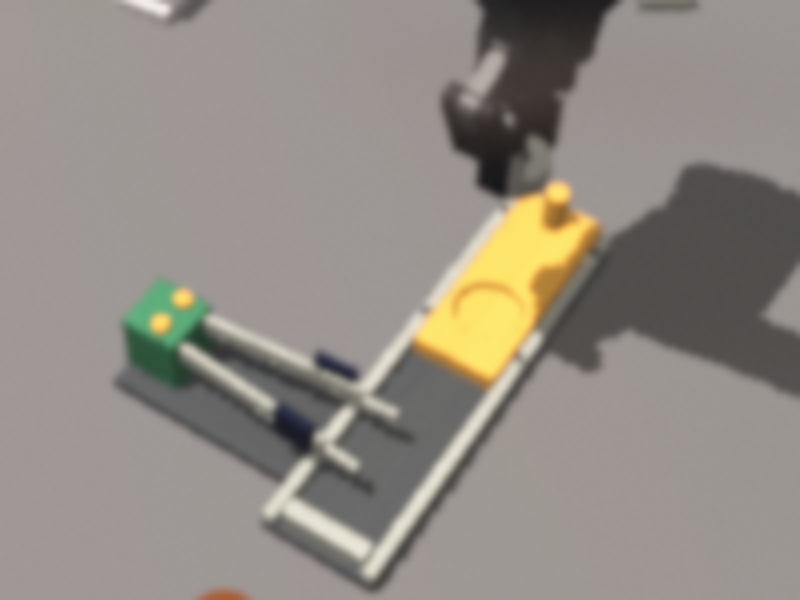

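View pics/c4.png

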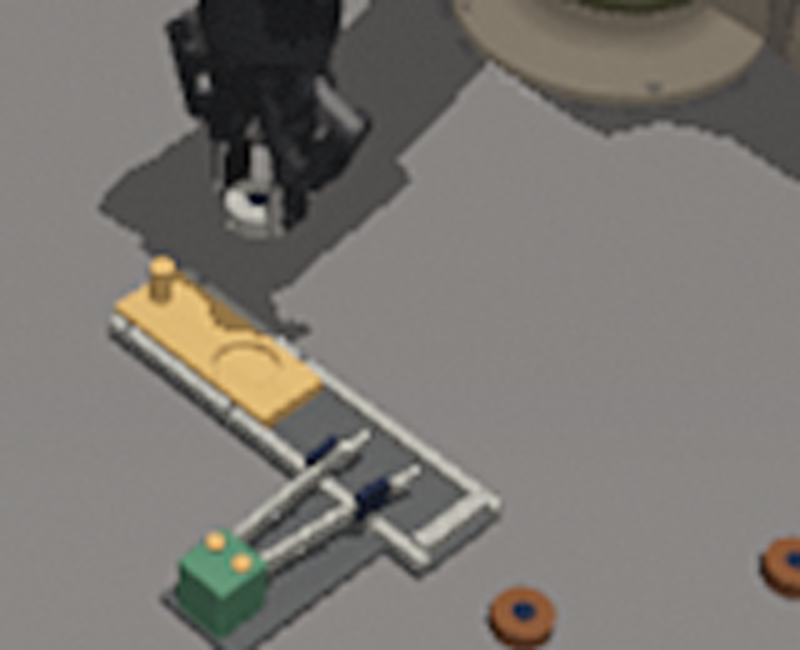

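```bash
python3 - <<'E'
from h import *
a=load("pics/w4.npz");save("w4b.png",a[0],(200,150,400,300),4)
E
```

```text
(no output)
```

View pics/w4b.png

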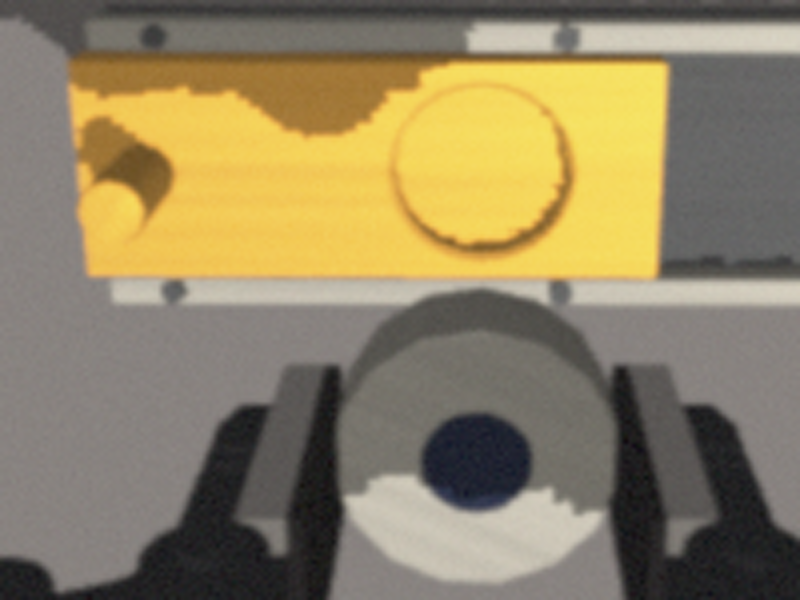

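```bash
python3 - <<'E'
from h import *
a=load("pics/w4.npz");R,p=a[1],a[2]
U=lambda x,y:((x+.5)/4-.5+200,(y+.5)/4-.5+150)
P=atz(*a,*U(482,169),.02);D=atz(*a,*U(476,461),p[2]+.0004);k=atz(*a,*U(112,210),.048)
print("pocket",P,"disc",D,"knob",k, "disc depth",a[0]["z_map"][278,319],dep(*a,319,282))
print("diam",atz(*a,*U(574,169),.02)-atz(*a,*U(390,169),.02), atz(*a,*U(482,83),.02)-atz(*a,*U(482,255),.02))
print("knob->pocket",P-k,np.degrees(np.arctan2(*(P-k)[1::-1])))
print("slide edges angle",[np.degrees(np.arctan2(*(atz(*a,*U(*q),.02)-atz(*a,*U(*w),.02))[1::-1])) for q,w in[((667,62),(70,57)),((658,277),(88,276))]])
d=P-D;print("tool shift mm",R.T@d*1000)
E
```

```text
pocket [0.46918129 0.01181364 0.02      ] disc [0.46661404 0.01095088 0.14798222] knob [ 0.45598662 -0.06121314  0.048     ] disc depth 0.15397348 [0.47745587 0.00920211 0.14606979]
diam [0.00719285 0.04018405 0.        ] [-0.03936971  0.00698922  0.        ]
knob->pocket [ 0.01319467  0.07302678 -0.028     ] 79.75814859151812
slide edges angle [np.float64(79.36324079520921), np.float64(79.74308171826667)]
tool shift mm [  2.56868586 127.97857873   1.29158685]
```

Emit:
move_arm:
  targets: [2.5, 30, 1.3, 0, 0, 0, 0, 35, 0, 0, 0, 0, 0, 22, 0, 0, 0, 0, 0, 5, 0, 0, 0, 0, 0, 0, 0, 0, 0, 0]

```text
time_s: 6.8
position: [0.4703, 0.0132, 0.0566]
tool_rot: [[0.985, 0.0, 0.175], [-0.175, -0.0, 0.985], [0.0, -1.0, -0.0]]
ft_force: [0.0, -0.6, -0.2]
grip_width: 0.0341
```

```bash
python3 - <<'E'
from h import *
s=env.observe();print(s["time_s"],s["position"],s["ft_force"],s["grip_width"])
a=grab("wrist","w5");save("w5.png",a[0],(200,180,400,330),4)
b=grab("side","s5");save("s5.png",b[0],(320,170,440,270),6)
E
```

```text
6.8 [0.47027094 0.01316446 0.05661945] [ 0.02888118 -0.55657166 -0.23430046] 0.03411088284142744
```

View pics/w5.png

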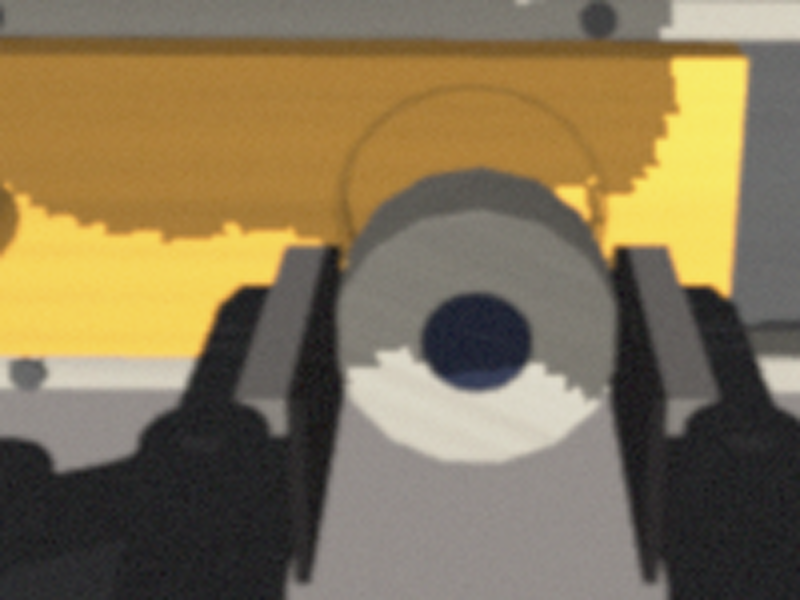

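View pics/s5.png

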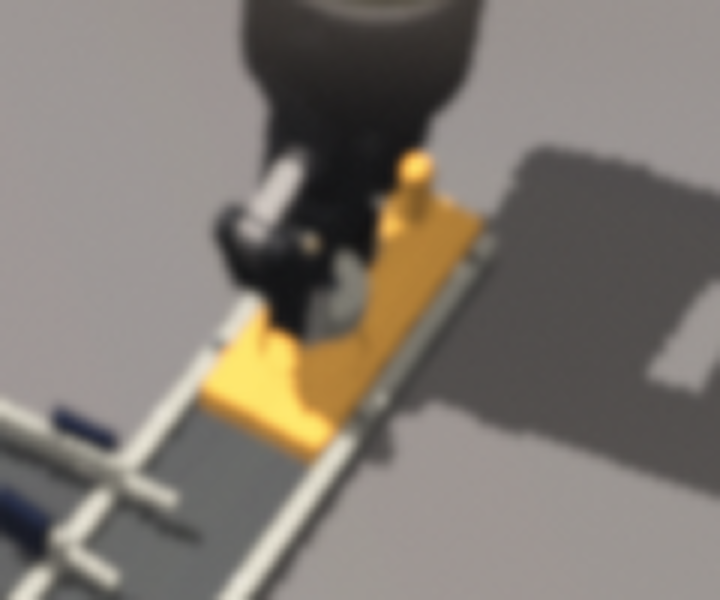

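```bash
python3 - <<'E'
from h import *
from scipy.optimize import least_squares
a=load("pics/w5.npz");R,p=a[1],a[2]
U=lambda x,y:((x+.5)/4-.5+200,(y+.5)/4-.5+180)
pts=np.array([atz(*a,*U(*q),.02)[:2] for q in[(343,195),(365,140),(410,102),(470,86),(530,99),(580,145),(604,205)]])
r=least_squares(lambda c:np.hypot(*(pts-c[:2]).T)-c[2],[.469,.012,.02]);print(r.x,r.fun.round(5))
r=least_squares(lambda c:np.hypot(*(pts-c[:2]).T)-.0204,[.469,.012]);print(r.x,r.fun.round(5))
D=atz(*a,*U(476,341),p[2]+.0004);print(D,p)
print("shift",R.T@(np.array([*r.x,.02])-D)*1000)
E
```

```text
[0.46937399 0.01178684 0.01961568] [-1.0e-05 -8.0e-05 -2.0e-05  2.1e-04  1.0e-04 -4.6e-04  2.5e-04]
[0.47035477 0.01158163] [-6.8e-04 -2.9e-04  7.0e-05  4.3e-04  2.4e-04 -6.5e-04 -4.3e-04]
[0.46987721 0.01227155 0.05701945] [0.47027094 0.01316446 0.05661945]
shift [ 0.58153333 37.01961482 -0.59486651]
```

Emit:
move_arm:
  targets: [0, 8, -0.5, 0, 0, 0, 0, 8, 0, 0, 0, 0, 0, 5, 0, 0, 0, 0, 0, 3, 0, 0, 0, 0, 0, 2, 0, 0, 0, 0]

```text
time_s: 7.52
position: [0.47, 0.0124, 0.0301]
tool_rot: [[0.985, -0.0, 0.175], [-0.175, 0.0, 0.985], [-0.0, -1.0, 0.0]]
ft_force: [-0.4, -0.2, -1.1]
grip_width: 0.034
```

Emit:
move_arm:
  targets: [0, 1, 0, 0, 0, 0, 0, 1, 0, 0, 0, 0, 0, 0, 0, 0, 0, 0, 0, 0, 0, 0, 0, 0, 0, 0, 0, 0, 0, 0]

```text
time_s: 8.15
position: [0.47, 0.0125, 0.0284]
tool_rot: [[0.985, 0.0, 0.175], [-0.175, -0.0, 0.985], [0.0, -1.0, 0.0]]
ft_force: [0.2, 0.1, -0.2]
grip_width: 0.0342
```

```bash
python3 - <<'E'
from h import *
s=env.observe();print(s["time_s"],s["position"],s["ft_force"],s["grip_width"])
a=grab("wrist","w6");save("w6.png",a[0],(200,180,400,330),4)
E
```

```text
8.15 [0.46996814 0.01247137 0.02837535] [ 0.17584234  0.12777619 -0.20601471] 0.034201016183331934
```

View pics/w6.png

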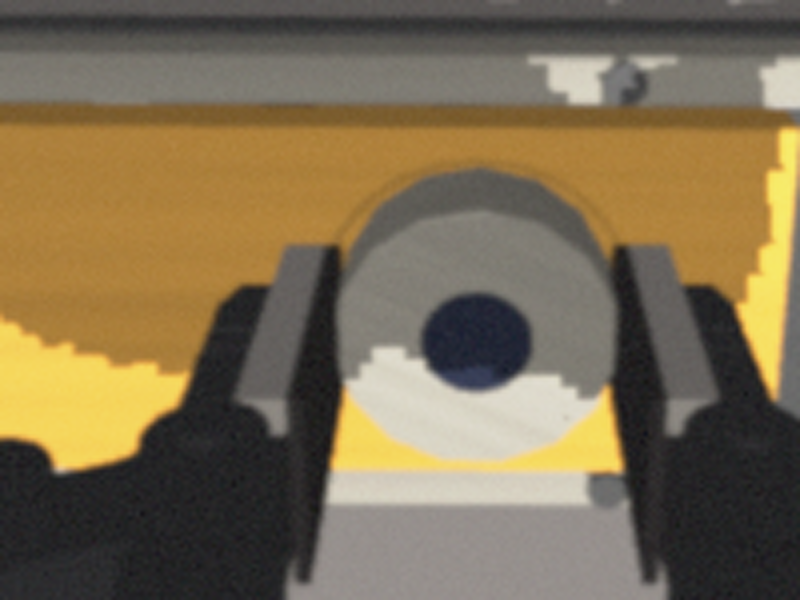

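The disc is inside the rim, with an even crescent visible at the far side. Releasing it.

Emit:
move_arm:
  targets: [0, 0, 0, 0, 0, 0, 0, 0, 0, 0, 0, 0, 0, 0, 0, 0, 0, 0, 0, 0, 0, 0, 0, 0, 0, 0, 0, 0, 0, 0]
  hand: 0.4

```text
time_s: 8.82
position: [0.47, 0.0124, 0.0283]
tool_rot: [[0.985, 0.0, 0.175], [-0.175, -0.0, 0.985], [0.0, -1.0, -0.0]]
ft_force: [-0.2, -0.2, -0.0]
grip_width: 0.0597
```

Emit:
move_arm:
  targets: [0, -10, 0, 0, 0, 0, 0, -30, 0, 0, 0, 0, 0, -40, 0, 0, 0, 0, 0, 0, 0, 0, 0, 0, 0, 0, 0, 0, 0, 0]

```text
time_s: 9.45
position: [0.4696, 0.0125, 0.1082]
tool_rot: [[0.985, -0.0, 0.175], [-0.175, 0.0, 0.985], [-0.0, -1.0, -0.0]]
ft_force: [0.5, 0.7, -1.0]
grip_width: 0.0597
```

```bash
python3 - <<'E'
from h import *
s=env.observe();print(s["time_s"],s["position"],s["ft_force"],s["grip_width"])
a=grab("wrist","w7");save("w7.png",a[0],(180,120,420,300),3)
b=grab("side","s7");save("s7.png",b[0],(320,170,440,270),6)
E
```

```text
9.45 [0.46960876 0.01252716 0.1082172 ] [ 0.53850424  0.68244159 -0.95886018] 0.05967728699426531
```

View pics/w7.png

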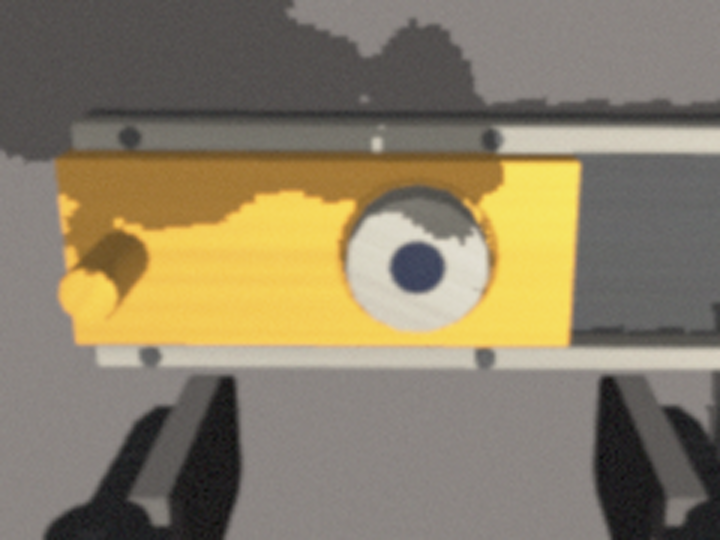

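View pics/s7.png

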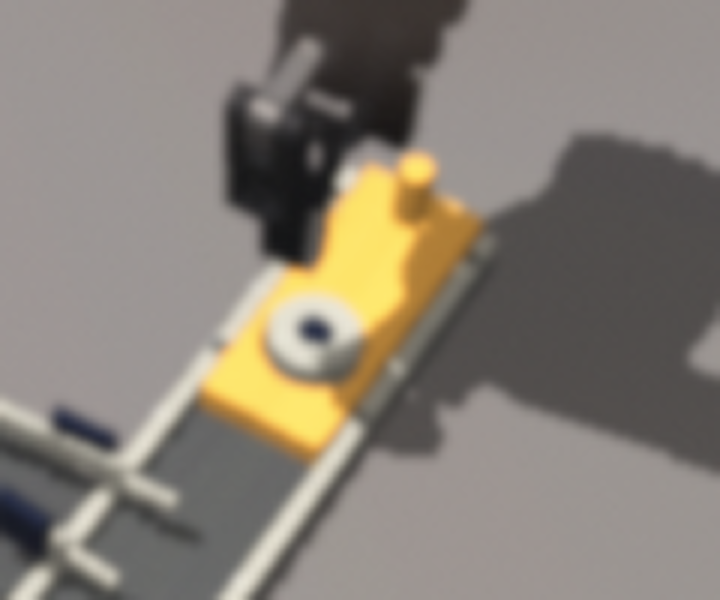

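```bash
python3 - <<'E'
from h import *
a=load("pics/w7.npz");b=load("pics/s7.npz");R,p=a[1],a[2]
U=lambda x,y:((x+.5)/3-.5+180,(y+.5)/3-.5+120)
print("spot",atz(*a,*U(417,267),.028),"knob",atz(*a,*U(88,295),.048))
for q in[(390,300),(440,300),(417,320)]: print(dep(*a,*U(*q))[2],end=" ")
print("slide",[dep(*a,*U(*q))[2].round(4) for q in[(300,250),(300,320),(530,250),(530,320)]])
k=atz(*a,*U(88,295),.048);print("to knob tool",R.T@(k-p)*1000)
print("tips rel", [R.T@(np.array(t)-p)*1000 for t in[(.5315,.1215,.043)]])
E
```

```text
spot [0.46993772 0.01150875 0.028     ] knob [ 0.45628529 -0.06148802  0.048     ]
0.027275543312446637 0.026935712549121915 0.02673796847022039 slide [np.float64(0.0198), np.float64(0.0205), np.float64(0.018), np.float64(0.0194)]
to knob tool [ -0.1592165   60.2195292  -75.20276581]
tips rel [array([ 41.9006586 ,  65.20204232, 118.11823413])]
```

Disc top is at about 27–28 mm and the spot is centred, so it is seated. Now to the knob.

Emit:
move_arm:
  targets: [0, 0, -25, 0, 0, 0, 0, 0, -30, 0, 0, 0, 0, 0, -20, 0, 0, 0, 0, 20, 0, 0, 0, 0, 0, 20, 0, 0, 0, 0]

```text
time_s: 10.18
position: [0.4565, -0.0616, 0.0671]
tool_rot: [[0.984, -0.001, 0.176], [-0.176, 0.001, 0.984], [-0.001, -1.0, 0.0]]
ft_force: [-0.7, 0.8, -0.9]
grip_width: 0.0601
```

Emit:
move_arm:
  targets: [0, 20, 0, 0, 0, 0, 0, 10, 0, 0, 0, 0, 0, 2, 0, 0, 0, 0, 0, 0, 0, 0, 0, 0, 0, 0, 0, 0, 0, 0]

```text
time_s: 10.8
position: [0.4571, -0.0615, 0.0368]
tool_rot: [[0.985, 0.001, 0.175], [-0.175, -0.0, 0.985], [0.001, -1.0, -0.0]]
ft_force: [0.2, 0.3, 0.1]
grip_width: 0.0598
```

```bash
python3 - <<'E'
from h import *
s=env.observe();print(s["time_s"],s["position"],s["ft_force"],s["grip_width"])
a=grab("wrist","w8");save("w8.png",a[0])
E
```

```text
10.8 [ 0.45709112 -0.06145174  0.03680499] [0.17371557 0.29000453 0.1429106 ] 0.05975025722195352
```

View pics/w8.png

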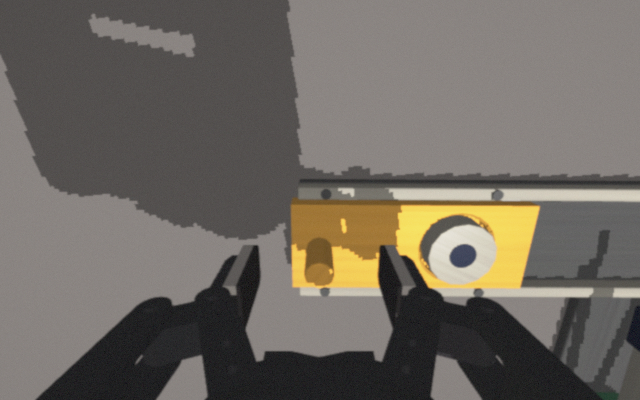

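Emit:
move_arm:
  targets: [0, 0, 0, 0, 0, 0, 0, 0, 0, 0, 0, 0, 0, 0, 0, 0, 0, 0, 0, 0, 0, 0, 0, 0, 0, 0, 0, 0, 0, 0]
  hand: -1
  squeeze: 20

```text
time_s: 11.48
position: [0.4569, -0.0614, 0.0365]
tool_rot: [[0.985, 0.0, 0.175], [-0.175, -0.0, 0.985], [0.0, -1.0, -0.0]]
ft_force: [-1.0, 0.6, 3.6]
grip_width: 0.013
```

Emit:
move_arm:
  targets: [0, 0, 2, 0, 0, 0, 0, 0, 4, 0, 0, 0, 0, 0, 6, 0, 0, 0, 0, 0, 6, 0, 0, 0, 0, 0, 6, 0, 0, 0]

```text
time_s: 12.1
position: [0.4613, -0.0374, 0.0364]
tool_rot: [[0.985, 0.001, 0.175], [-0.175, -0.0, 0.985], [0.001, -1.0, -0.0]]
ft_force: [-0.5, -1.2, 5.3]
grip_width: 0.0129
```

```bash
python3 - <<'E'
from h import *
s=env.observe();print(s["time_s"],s["position"],s["ft_force"],s["grip_width"])
a=grab("wrist","w9");save("w9.png",a[0])
E
```

```text
12.1 [ 0.46129607 -0.03739799  0.036442  ] [-0.4578755  -1.1973741   5.29111386] 0.012879073775615382
```

View pics/w9.png

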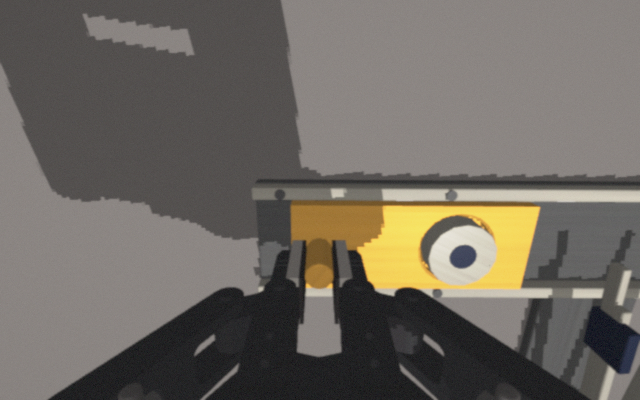

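Emit:
move_arm:
  targets: [0, 0, 7, 0, 0, 0, 0, 0, 7, 0, 0, 0, 0, 0, 7, 0, 0, 0, 0, 0, 7, 0, 0, 0, 0, 0, 7, 0, 0, 0]

```text
time_s: 12.78
position: [0.4676, -0.003, 0.0364]
tool_rot: [[0.985, 0.001, 0.175], [-0.175, -0.0, 0.985], [0.001, -1.0, -0.0]]
ft_force: [0.8, -1.4, 5.0]
grip_width: 0.0131
```

Emit:
move_arm:
  targets: [0, 0, 7, 0, 0, 0, 0, 0, 7, 0, 0, 0, 0, 0, 7, 0, 0, 0, 0, 0, 5, 0, 0, 0, 0, 0, 3, 0, 0, 0]

```text
time_s: 13.4
position: [0.4728, 0.0255, 0.0364]
tool_rot: [[0.985, 0.001, 0.175], [-0.175, -0.0, 0.985], [0.001, -1.0, -0.0]]
ft_force: [4.2, -2.0, 4.9]
grip_width: 0.0129
```

```bash
python3 - <<'E'
from h import *
s=env.observe();print(s["time_s"],s["position"],s["ft_force"],s["grip_width"])
a=grab("wrist","w10");save("w10.png",a[0])
b=grab("side","s10");save("s10.png",b[0],(260,170,440,300),4)
b=grab("scene","c10");save("c10.png",b[0],(310,130,450,240),5)
E
```

```text
13.4 [0.47278352 0.0254654  0.0364481 ] [ 4.17019677 -2.04354939  4.85960962] 0.012899980230802676
```

View pics/w10.png

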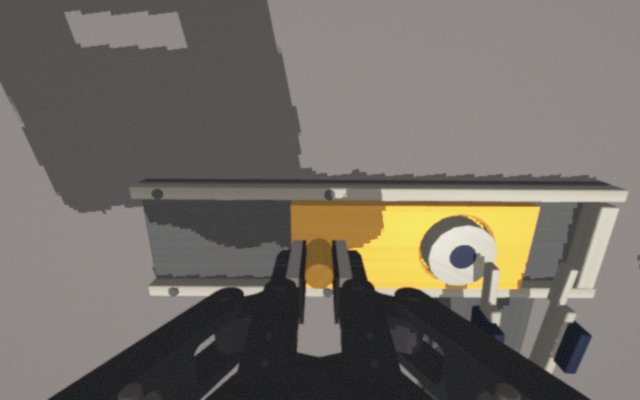

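View pics/s10.png

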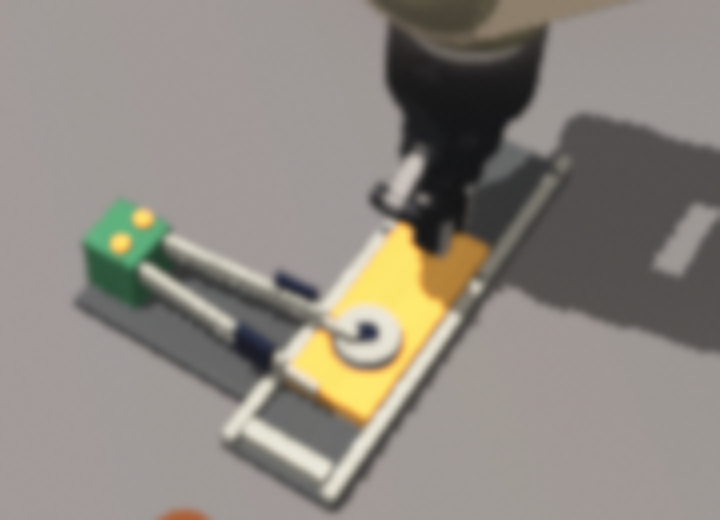

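View pics/c10.png

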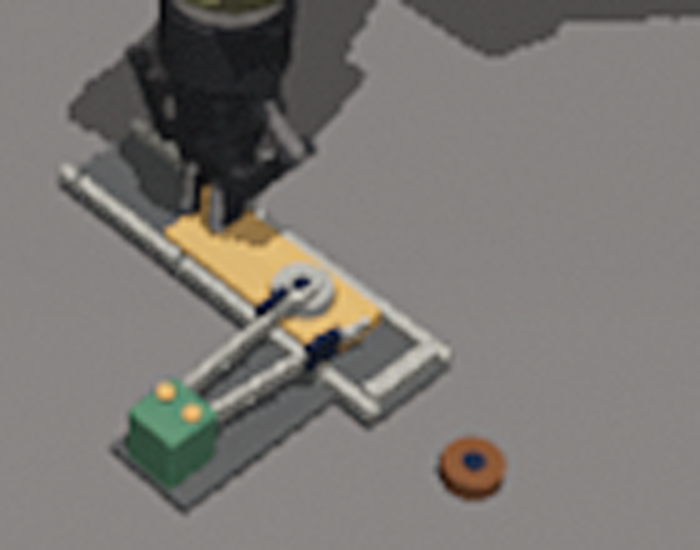

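Emit:
move_arm:
  targets: [0.2, 0, 6, 0, 0, 0, 0.2, 0, 6, 0, 0, 0, 0.1, 0, 6, 0, 0, 0, 0.1, 0, 5, 0, 0, 0, 0, 0, 3, 0, 0, 0]

```text
time_s: 14.18
position: [0.4775, 0.051, 0.0364]
tool_rot: [[0.985, 0.0, 0.175], [-0.175, -0.0, 0.985], [0.0, -1.0, -0.0]]
ft_force: [4.1, -2.0, 6.7]
grip_width: 0.013
```

Emit:
move_arm:
  targets: [0, 0, 1, 0, 0, 0, 0, 0, 1, 0, 0, 0, 0, 0, 1, 0, 0, 0, 0, 0, 1, 0, 0, 0, 0, 0, 0.5, 0, 0, 0]

```text
time_s: 14.8
position: [0.4782, 0.0552, 0.0364]
tool_rot: [[0.985, 0.0, 0.175], [-0.175, -0.0, 0.985], [0.0, -1.0, -0.0]]
ft_force: [3.2, -5.1, 5.5]
grip_width: 0.0128
```

```bash
python3 - <<'E'
from h import *
s=env.observe();print(s["time_s"],s["position"],s["ft_force"],s["grip_width"], np.linalg.norm(s["position"][:2]-np.array([.4569,-.0614])))
a=grab("wrist","w11");save("w11.png",a[0])
E
```

```text
14.8 [0.47824932 0.05516247 0.03643676] [ 3.15769585 -5.09293791  5.53331808] 0.012802056337029919 0.1185014883559728
```

View pics/w11.png

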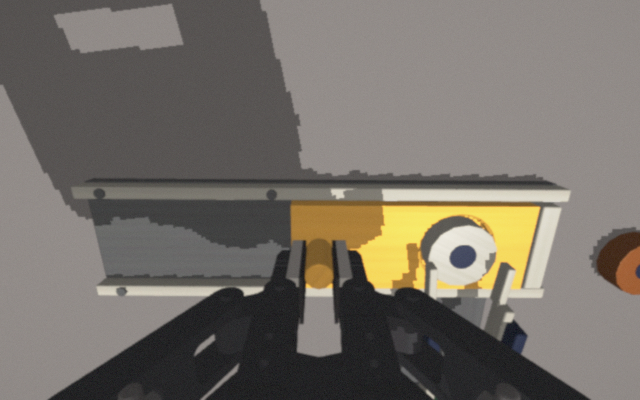

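Emit:
move_arm:
  targets: [0, 0, 1, 0, 0, 0, 0, 0, 1, 0, 0, 0, 0, 0, 0, 0, 0, 0, 0, 0, 0, 0, 0, 0, 0, 0, 0, 0, 0, 0]

```text
time_s: 15.48
position: [0.4783, 0.0553, 0.0364]
tool_rot: [[0.985, -0.001, 0.174], [-0.174, -0.003, 0.985], [-0.0, -1.0, -0.004]]
ft_force: [0.3, -16.7, 7.3]
grip_width: 0.0131
```

```bash
python3 - <<'E'
from h import *
s=env.observe();print(s["time_s"],s["position"],s["ft_force"],s["grip_width"], np.linalg.norm(s["position"][:2]-np.array([.4569,-.0614])))
a=grab("wrist","w12");save("w12.png",a[0],(400,170,600,320),4)
E
```

```text
15.475 [0.47829638 0.05532337 0.03644455] [  0.30976804 -16.74773399   7.28189943] 0.013125189148539666 0.11866824008616442
```

View pics/w12.png

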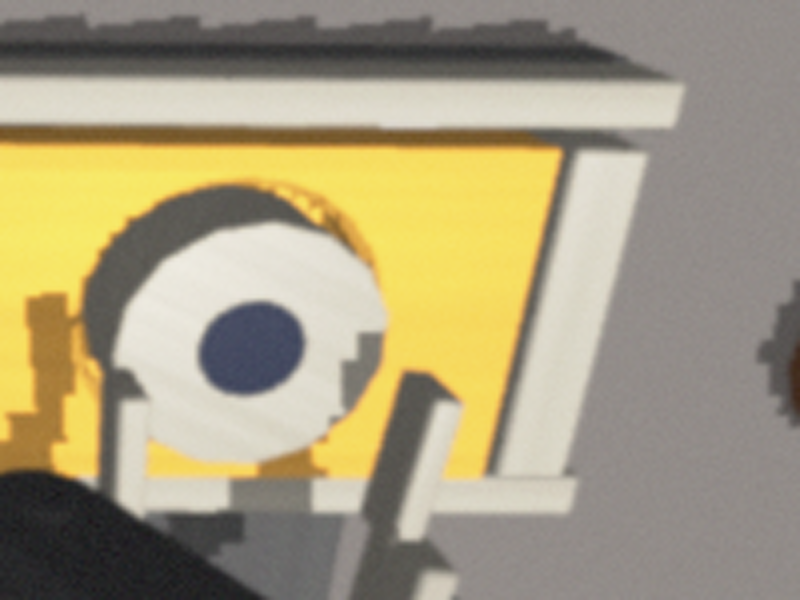

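The slide is on its stop (17 N, no further travel) and its edge touches the stop bar. I'll unload, open slightly and lift off.

Emit:
move_arm:
  targets: [0, 0, -1, 0, 0, 0, 0, 0, -0.4, 0, 0, 0, 0, 0, 0, 0, 0, 0, 0, 0, 0, 0, 0, 0, 0, 0, 0, 0, 0, 0]

```text
time_s: 16.15
position: [0.4783, 0.0552, 0.0364]
tool_rot: [[0.985, -0.0, 0.175], [-0.175, -0.001, 0.985], [0.0, -1.0, -0.001]]
ft_force: [1.8, -6.7, 6.4]
grip_width: 0.0128
```

Emit:
move_arm:
  targets: [0, 0, 0, 0, 0, 0, 0, 0, 0, 0, 0, 0, 0, 0, 0, 0, 0, 0, 0, 0, 0, 0, 0, 0, 0, 0, 0, 0, 0, 0]
  hand: -0.2

```text
time_s: 16.77
position: [0.4782, 0.0558, 0.0363]
tool_rot: [[0.985, -0.0, 0.175], [-0.175, 0.0, 0.985], [-0.0, -1.0, 0.0]]
ft_force: [-0.1, -0.2, -0.5]
grip_width: 0.0341
```

Emit:
move_arm:
  targets: [0, -10, 0, 0, 0, 0, 0, -30, 0, 0, 0, 0, 0, -40, 0, 0, 0, 0, 0, -20, 0, 0, 0, 0, 0, 0, 0, 0, 0, 0]

```text
time_s: 17.4
position: [0.4788, 0.0557, 0.1379]
tool_rot: [[0.985, 0.004, 0.175], [-0.175, -0.0, 0.985], [0.004, -1.0, 0.0]]
ft_force: [1.1, -0.3, 0.1]
grip_width: 0.0338
```

```bash
python3 - <<'E'
from h import *
s=env.observe();print(s["time_s"],s["position"],s["ft_force"],s["grip_width"])
a=grab("wrist","w13");save("w13.png",a[0])
b=grab("side","s13");save("s13.png",b[0],(260,170,440,300),4)
E
```

```text
17.4 [0.47882377 0.05574199 0.13789741] [ 1.09998411 -0.327114    0.13006638] 0.03379401196343476
```

View pics/w13.png

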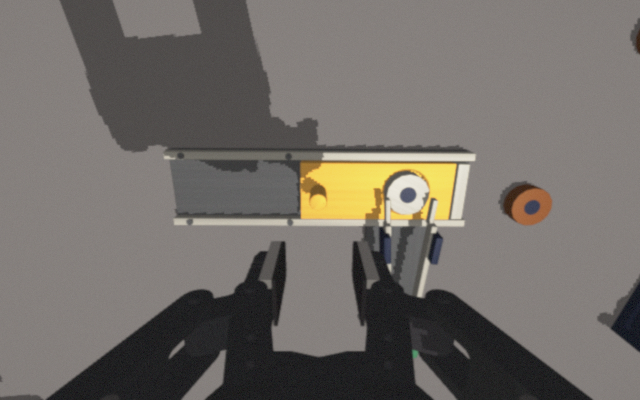

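View pics/s13.png

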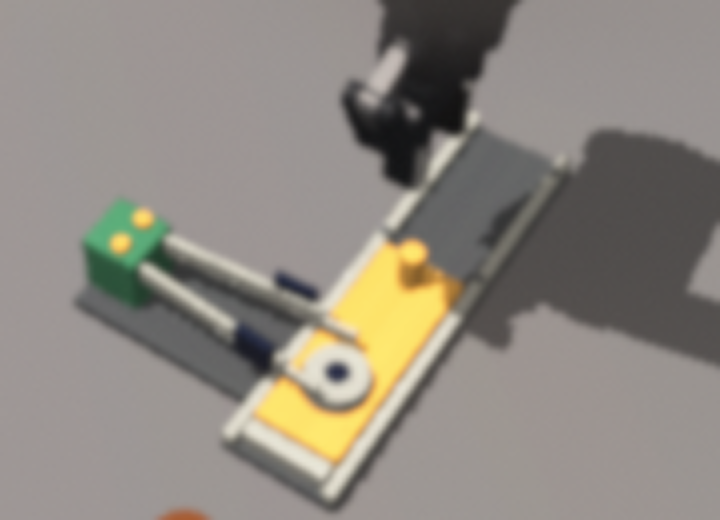

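Slide home, disc spot between the tips. Now measure the blued pads closely.

```bash
python3 - <<'E'
from h import *
a=load("pics/w13.npz");save("w13b.png",a[0],(340,140,480,260),5)
E
```

```text
(no output)
```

View pics/w13b.png

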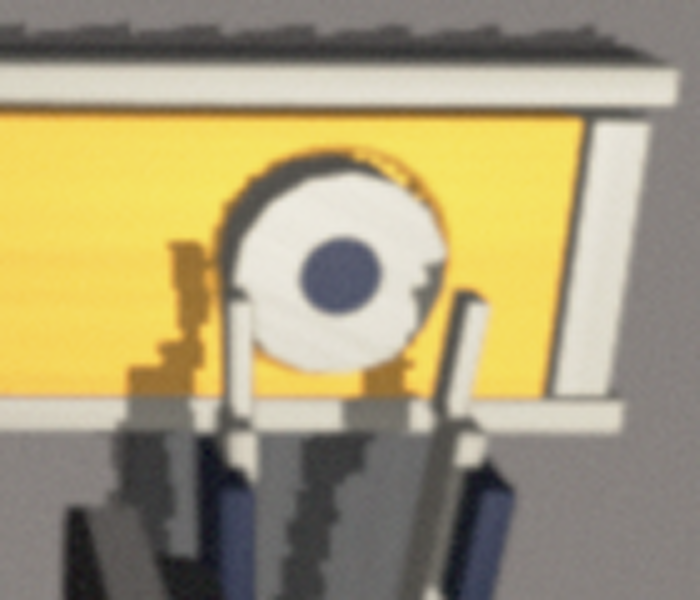

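Emit:
move_arm:
  targets: [10, 0, 18, 0, 0, 0, 10, 0, 18, 0, 0, 0, 10, 0, 18, 0, 0, 0, 10, 0, 19.5, 0, 0, 0, 0, 0, 0, 0, 0, 0]
  hand: 0.6

```text
time_s: 18.12
position: [0.5304, 0.1218, 0.1349]
tool_rot: [[0.985, -0.002, 0.174], [-0.174, 0.0, 0.985], [-0.002, -1.0, -0.0]]
ft_force: [-0.8, 0.1, -0.3]
grip_width: 0.0681
```

```bash
python3 - <<'E'
from h import *
s=env.observe();print(s["time_s"],s["position"],s["ft_force"],s["grip_width"],s["tool_rot"])
a=grab("wrist","w14");save("w14.png",a[0],(230,110,430,260),4)
E
```

```text
18.125 [0.53037085 0.12178944 0.13494775] [-0.79342454  0.08403263 -0.29116977] 0.06807228189508167 [[ 9.84829432e-01 -2.12565297e-03  1.73512166e-01]
 [-1.73512520e-01  1.80994918e-05  9.84831663e-01]
 [-2.09655083e-03 -9.99997741e-01 -3.51002492e-04]]
```

View pics/w14.png

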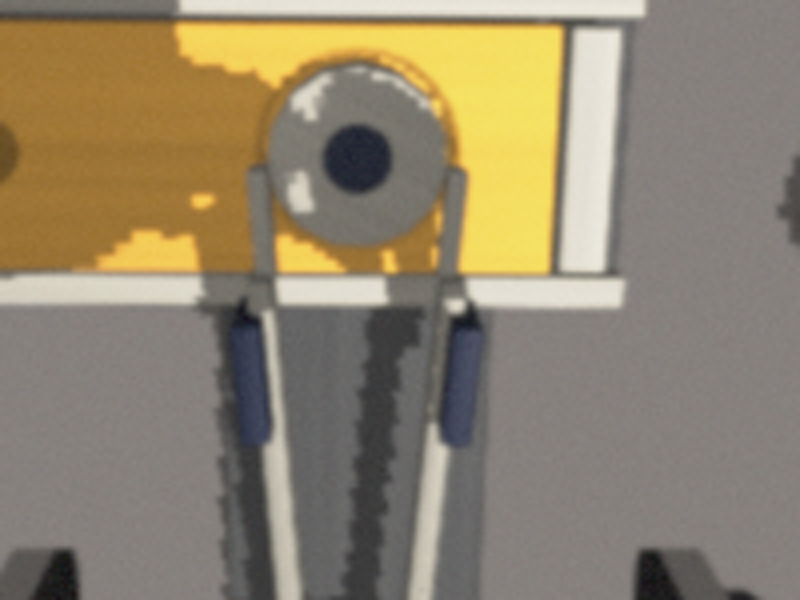

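```bash
python3 - <<'E'
from h import *
a=load("pics/w14.npz");R,p=a[1],a[2]
U=lambda x,y:((x+.5)/4-.5+230,(y+.5)/4-.5+110)
A=lambda x,y,z:atz(*a,*U(x,y),z)
L=A(238,385,.054);Q=A(478,383,.054);m=(L+Q)/2;print("pad outer",np.linalg.norm(L-Q),m,"tool",R.T@(m-p)*1000)
print("pad len",np.linalg.norm(A(483,322,.054)-A(473,443,.054)))
for z in (.036,.04,.044): 
  l=A(271,172,z);r=A(447,172,z);print("tips",z,np.linalg.norm(l-r),(l+r)/2)
print("spot",A(358,158,.028))
z=a[0]["z_map"]
for q in[(258,185),(457,185),(250,380),(462,380)]: print(dep(*a,*U(*q)))
E
```

```text
pad outer 0.04438354908803356 [0.52851608 0.12146599 0.054     ] tool [-1.6008003  80.95150244 -0.61195608]
pad len 0.023784576471625466
tips 0.036 0.03339880395197765 [0.49284262 0.12792554 0.036     ]
tips 0.04 0.03282464214002287 [0.49214532 0.12804077 0.04      ]
tips 0.044 0.03225048032806806 [0.49144803 0.12815599 0.044     ]
spot [0.49149018 0.12797718 0.028     ]
[0.49115743 0.10909244 0.04078067]
[0.49773659 0.14568407 0.03993337]
[0.52440515 0.10190798 0.05368214]
[0.53149056 0.14056267 0.0528309 ]
```

Emit:
move_arm:
  targets: [-1, 25, -0.6, 0, 0, 0, 0, 30, 0, 0, 0, 0, 0, 25, 0, 0, 0, 0, 0, 13, 0, 0, 0, 0, 0, 6, 0, 0, 0, 0]

```text
time_s: 18.8
position: [0.5291, 0.1204, 0.0369]
tool_rot: [[0.985, -0.001, 0.175], [-0.175, -0.0, 0.985], [-0.001, -1.0, -0.0]]
ft_force: [0.6, 0.6, 0.3]
grip_width: 0.0683
```

Emit:
move_arm:
  targets: [0, 0, 0, 0, 0, 0, 0, 0, 0, 0, 0, 0, 0, 0, 0, 0, 0, 0, 0, 0, 0, 0, 0, 0, 0, 0, 0, 0, 0, 0]
  hand: 0.2
  squeeze: 30

```text
time_s: 19.42
position: [0.5294, 0.1207, 0.0374]
tool_rot: [[0.985, 0.0, 0.175], [-0.175, -0.0, 0.985], [0.0, -1.0, 0.0]]
ft_force: [-0.1, -0.3, 0.1]
grip_width: 0.051
```

```bash
python3 - <<'E'
from h import *
s=env.observe();print(s["time_s"],s["position"],s["ft_force"],s["grip_width"])
a=grab("wrist","w15");save("w15.png",a[0],(220,170,420,320),4)
E
```

```text
19.425 [0.52943547 0.12073833 0.03744729] [-0.09904926 -0.28201757  0.14476772] 0.05096429158985173
```

View pics/w15.png

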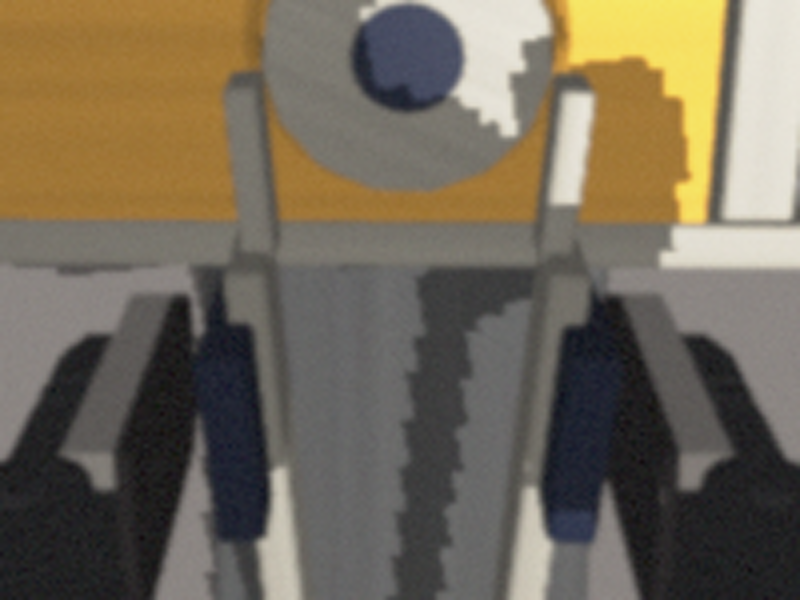

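Fingers straddle both pads symmetrically, pads at (230,440) and (585,440) in the crop. Closing in steps.

Emit:
move_arm:
  targets: [0, 0, 0, 0, 0, 0, 0, 0, 0, 0, 0, 0, 0, 0, 0, 0, 0, 0, 0, 0, 0, 0, 0, 0, 0, 0, 0, 0, 0, 0]
  hand: -0.1

```text
time_s: 20.1
position: [0.5294, 0.1209, 0.0376]
tool_rot: [[0.985, 0.0, 0.175], [-0.175, 0.0, 0.985], [0.0, -1.0, 0.0]]
ft_force: [-1.1, 1.8, 5.5]
grip_width: 0.0387
```

```bash
python3 - <<'E'
from h import *
s=env.observe();print(s["time_s"],s["position"],s["ft_force"],s["grip_width"])
a=grab("wrist","w16");save("w16.png",a[0],(220,170,420,320),4)
E
```

```text
20.1 [0.52943699 0.12089375 0.03763638] [-1.09807521  1.8444772   5.4976342 ] 0.038670956220401544
```

View pics/w16.png

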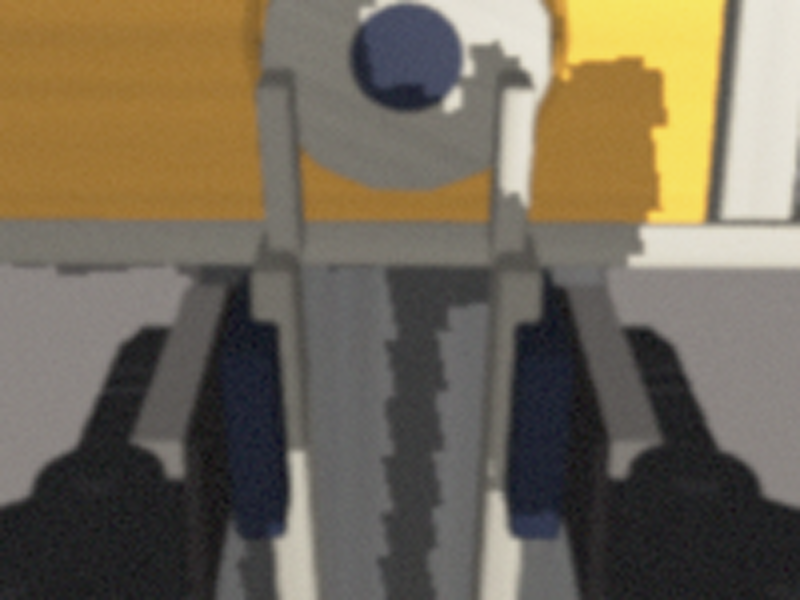

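Emit:
move_arm:
  targets: [0, 0, 0, 0, 0, 0, 0, 0, 0, 0, 0, 0, 0, 0, 0, 0, 0, 0, 0, 0, 0, 0, 0, 0, 0, 0, 0, 0, 0, 0]
  hand: -0.22

```text
time_s: 20.78
position: [0.5295, 0.1209, 0.0377]
tool_rot: [[0.985, 0.001, 0.175], [-0.175, 0.0, 0.985], [0.0, -1.0, 0.0]]
ft_force: [-1.2, 2.4, 7.0]
grip_width: 0.0336
```

```bash
python3 - <<'E'
from h import *
s=env.observe();print(s["time_s"],s["position"],s["ft_force"],s["grip_width"])
a=grab("wrist","w17");save("w17.png",a[0],(260,165,380,265),6)
b=load("pics/w15.npz");save("w15b.png",b[0],(260,165,380,265),6)
E
```

```text
20.775 [0.52949015 0.12090228 0.03774538] [-1.22964412  2.40794437  6.9993187 ] 0.03362664939879426
```

View pics/w17.png

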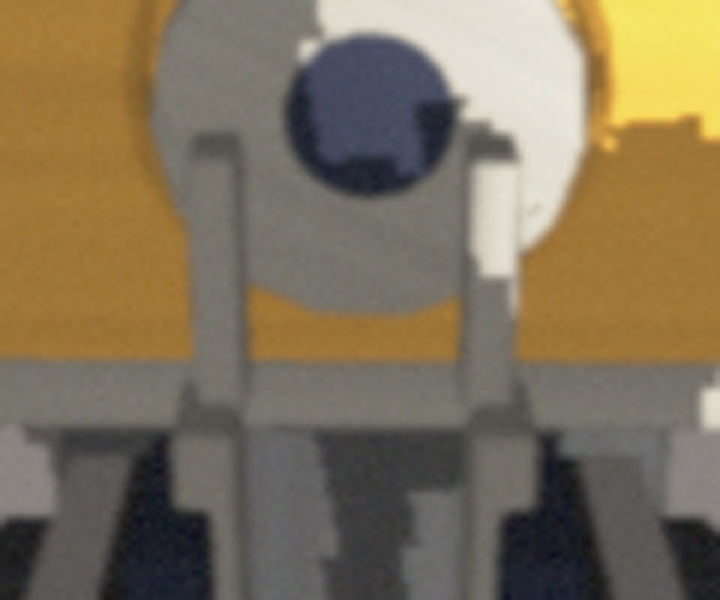

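View pics/w15b.png

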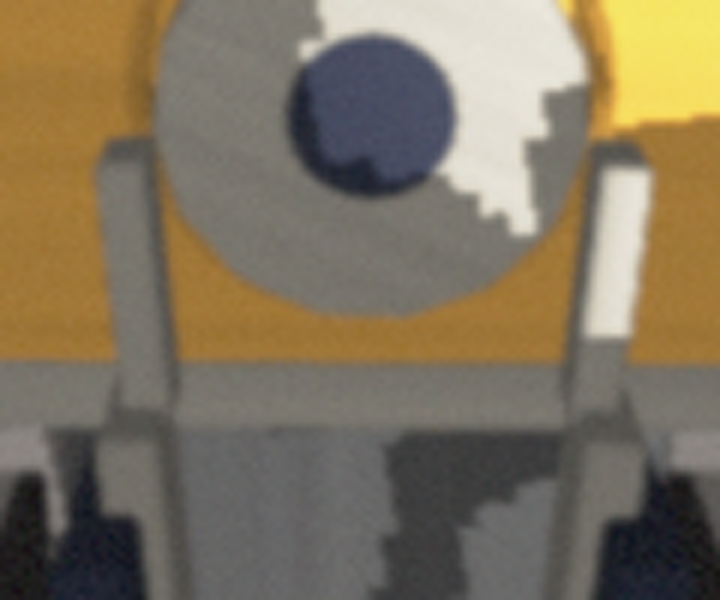

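Emit:
move_arm:
  targets: [0, 0, 0, 0, 0, 0, 0, 0, 0, 0, 0, 0, 0, 0, 0, 0, 0, 0, 0, 0, 0, 0, 0, 0, 0, 0, 0, 0, 0, 0]
  hand: -0.3

```text
time_s: 21.45
position: [0.5295, 0.121, 0.0379]
tool_rot: [[0.985, 0.001, 0.175], [-0.175, 0.0, 0.985], [0.001, -1.0, 0.0]]
ft_force: [-1.7, 3.1, 8.5]
grip_width: 0.0301
```

```bash
python3 - <<'E'
from h import *
s=env.observe();print(s["time_s"],s["position"],s["ft_force"],s["grip_width"])
a=grab("wrist","w18");save("w18.png",a[0],(260,165,380,265),6)
E
```

```text
21.45 [0.52949222 0.12101183 0.03788187] [-1.66016299  3.13861357  8.53255725] 0.03013465146442607
```

View pics/w18.png

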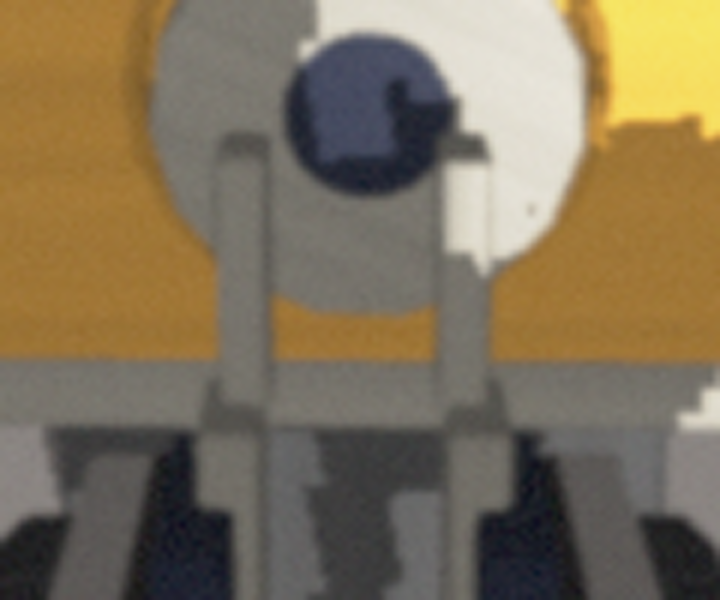

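Emit:
move_arm:
  targets: [0, 0, 0, 0, 0, 0, 0, 0, 0, 0, 0, 0, 0, 0, 0, 0, 0, 0, 0, 0, 0, 0, 0, 0, 0, 0, 0, 0, 0, 0]
  hand: -0.28

```text
time_s: 22.12
position: [0.5295, 0.121, 0.0378]
tool_rot: [[0.985, 0.001, 0.175], [-0.175, 0.0, 0.985], [0.001, -1.0, 0.0]]
ft_force: [-1.9, 2.8, 7.1]
grip_width: 0.0305
```

```bash
python3 - <<'E'
from h import *
s=env.observe();print(s["time_s"],s["position"],s["ft_force"],s["grip_width"])
a=grab("wrist","w19");save("w19.png",a[0],(285,170,365,230),10)
b=load("pics/w15.npz");save("w15c.png",b[0],(270,170,370,230),8)
R,p=a[1],a[2]
# predicted pixel positions of tip inner faces along tool z about spot for gaps 12,14,16 (at z .040)
for g in(12,14,16):
    for s_ in(-1,1):
        c=np.array([.4932,.1279,.040])+R[:,2]*s_*g/2000; print(g,s_,proj(*a,c))
E
```

```text
22.125 [0.52949181 0.12102187 0.03782719] [-1.9246913   2.78984256  7.08920301] 0.030462923869828688
12 -1 [308.36677624 194.75531662]
12 1 [335.16444652 194.77335069]
14 -1 [306.13360144 194.75381376]
14 1 [337.39755011 194.7748535 ]
16 -1 [303.90042117 194.75231089]
16 1 [339.63064823 194.77635631]
```

View pics/w19.png

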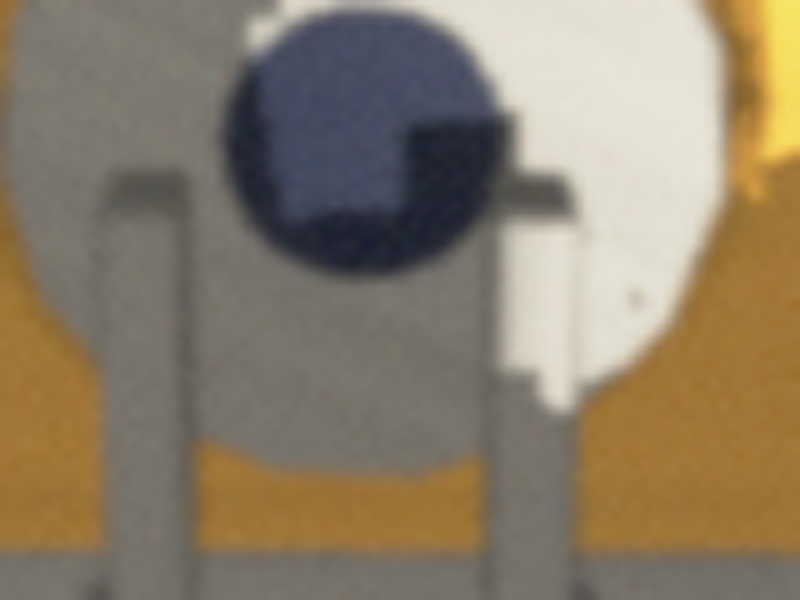

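View pics/w15c.png

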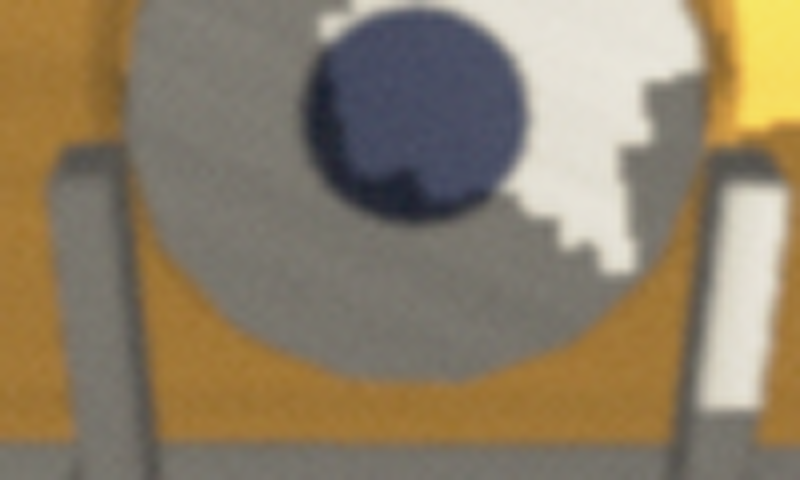

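Gap reads about 14.0–14.4 mm, from inner corners at crop (183,215) and (502,220). Holding, with a last check of slide and disc.

Emit:
move_arm:
  targets: [0, 0, 0, 0, 0, 0, 0, 0, 0, 0, 0, 0, 0, 0, 0, 0, 0, 0, 0, 0, 0, 0, 0, 0, 0, 0, 0, 0, 0, 0]

```text
time_s: 22.8
position: [0.5295, 0.121, 0.0378]
tool_rot: [[0.985, 0.001, 0.175], [-0.175, 0.0, 0.985], [0.001, -1.0, 0.0]]
ft_force: [-1.5, 3.6, 7.1]
grip_width: 0.0311
```

Emit:
move_arm:
  targets: [0, 0, 0, 0, 0, 0, 0, 0, 0, 0, 0, 0, 0, 0, 0, 0, 0, 0, 0, 0, 0, 0, 0, 0, 0, 0, 0, 0, 0, 0]

```text
time_s: 23.42
position: [0.5295, 0.121, 0.0378]
tool_rot: [[0.985, 0.001, 0.175], [-0.175, 0.0, 0.985], [0.001, -1.0, 0.001]]
ft_force: [-0.7, 2.9, 8.1]
grip_width: 0.031
```

```bash
python3 - <<'E'
from h import *
s=env.observe();print(s["time_s"],s["position"],s["ft_force"],s["grip_width"])
a=grab("wrist","w20");save("w20.png",a[0]);save("w20b.png",a[0],(285,170,365,230),10)
E
```

```text
23.425 [0.52949958 0.12103825 0.03779796] [-0.69154988  2.89122443  8.11652719] 0.030990017036971934
```

View pics/w20.png

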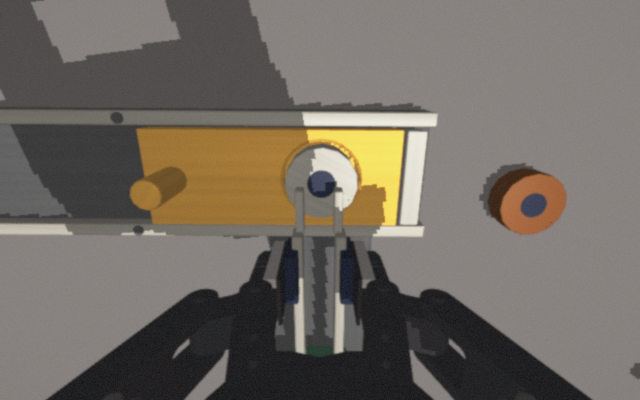

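View pics/w20b.png

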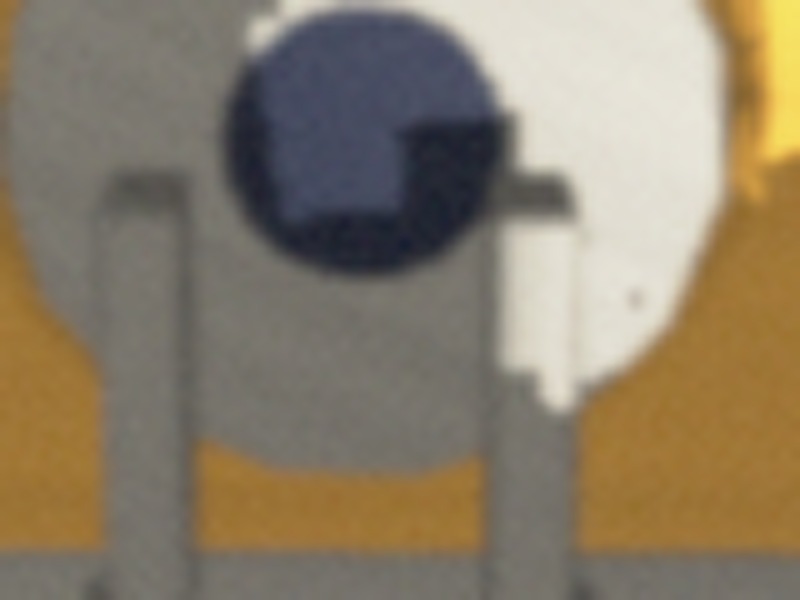

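The picture is unchanged and steady: the slide touches its stop, the disc is seated with its spot between the tips, and the gap is about 14 mm. Handing in.

```bash
python3 -c "
from rig import env
print(env.close_job())"
```

```text
the job is handed in; nothing more can be done
None
```

I seated the disc spot up in the pocket, let go, and pushed the slide home by its knob. I then squeezed both tweezers pads and handed the job in at 23.4 s, still holding the gap. No verdict was reported.

- **Disc:** its top measured about 27–28 mm above the granite, where 28 mm means fully down. Its centre was within 1 mm of the pocket's.
- **Slide:** it stopped against about 17 N with no further travel, and the last picture shows its edge touching the stop.
- **Tip gap:** about 14.0–14.4 mm by two pixel readings. In steps on the way there, the lowest reading was about 12.5–13.6 mm. Two pictures taken 1.3 s apart looked the same, and the finger opening stayed at 31 mm.
- **Force on the legs:** not measured leg by leg. Both pads were visibly pressed, with a net sideways push of about 3 N and an upward push of about 8 N on the wrist.
- **Bystanders:** I never moved near the square blank, angle plate, height block or dial indicator, and touched none of the brown discs. I did not re-measure their positions at the end.

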